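# Re-arm the beam shutter over the guard

## Task

Re-arm the laser shutter behind the black beam guard with the bent telescopic hook from its stand, keeping the hand itself off the two boxes there: reach over the guard, swing the sprung cocking lever all the way to its stop, hold it there for a moment and let it spring back, then pull the toggle on the other box fully over towards the guard. How far out the hook is set is unknown, so feel your way, and do not force the lever, toggle or guard. Finally lay the hook back in the two notches of its stand as it was and let go, leaving the other things on the table where they are.

Things in the scene. Friction and masses are not known exactly. Their poses are not given: they have to be found in the camera images.
- guard: fixed black beam guard: panel 310 mm wide (its y), 140 tall, 6 thick, with a 140 mm deep wing of equal height going back (+x) from each end; open above and behind; low feet in front. Origin: middle of its underside, on the table; x points away from the robot into the guarded space, z up. Behind it two grey boxes stand side by side, 140 mm apart along y, in either order, turned as the guard is
- shutter: fixed grey shutter box 100 x 110 x 45 mm (x, y, z), 15 mm behind the panel, with the cocking lever flat on its top. The lever's upright pivot is at box x = -28, y = 0 mm. Origin: centre of the underside; axes as the guard's
- cocking_lever (a joint): angle (rad) of the level-swinging steel bar, 6 mm thick, from a 28 mm round hub at the pivot to a 12 mm upright end pin 44 mm from it; bar and pin stand 53 to 69 mm above the table. At 0 (rest) it points to box +x turned 0.45 rad towards +y; it swings towards -y to a stop at 0.9 rad. A spring returns it: at 40 mm from the pivot about 1 N at rest, 2.6 N at the stop
- lever_end (a point): the pin at the end of the cocking lever, 44 mm from its pivot, 64 mm above the table
- driver: fixed grey driver box 100 x 110 x 45 mm (x, y, z), 15 mm behind the panel, with the toggle on its top; toggle pivot at box x = -12, y = 0 mm, 46 mm above the table. Origin: centre of the underside; axes as the guard's
- toggle (a joint): angle (rad) of the steel toggle, a flat paddle 24 mm wide (along y), 8 mm thick and 40 mm long, standing up from the driver box. At 0 (off) it leans 0.45 rad away from the guard (+x); it swings to a stop at 0.9 rad (on), leaning 0.45 rad towards the guard (-x). Stiff (0.04 N m), no spring: it stays where it is left
- toggle_tip (a point): middle of the toggle paddle near its end, 34 mm from its pivot, 77 mm above the table when off or on
- hook_grip (a point): telescopic bent hook, about 180 g: centre of its level grey handle (18 mm wide, 20 tall; from 75 mm behind to 65 ahead along its x). A 6 mm steel rod goes on along +x, then bends straight down (-z), its rounded end 118 mm below this point. Leg's distance ahead: locked, not reported, other each time, 90 to 165 mm. Starts in the stand, leg hanging; gripped across the handle (y) from above
- stand_rest (a point): fixed aluminium stand: two uprights 100 mm apart along its x (12 mm thick, 50 wide, 140 tall) with flared notches, 30 mm wide at the bottom and 17 mm deep, that carry the handle. This point is midway between the notches, 150 mm above the table, where the centre of a resting handle lies; x along the handle towards the bent end, z up
- jar: bystander: amber glass jar, 50 mm wide, 70 mm tall, loose. Origin at the centre of its underside
- post_mid (a point): bystander: small dark steel optics post on a 32 mm foot, 62 mm tall, loose, standing in front of the guard. This point is half-way up
- screwdriver_grip (a point): bystander: screwdriver lying on the table, loose. This point is on its handle
Things that resemble listed ones, but are neither listed nor needed, are in the scene too. There is more than one size of the part that bears hook_grip; the job needs the middle-sized.

How it is judged:
On the way, in this order (a step that is already met when the one before it is completed fails the run):
1. the cocking lever is pressed against its stop by the hook, the toggle still off (value of joint cocking_lever above 0.85 rad and contact force between hook and cocking_lever above 0.3 N and value of joint toggle below 0.15 rad), for 0.2 s.
2. the lever has been let go and has sprung back, the toggle still off (value of joint cocking_lever below 0.1 rad and value of joint toggle below 0.15 rad), for 0.1 s.
3. the toggle is pulled over to its stop by the hook (value of joint toggle above 0.8 rad and contact force between hook and toggle above 0.2 N).
At the end, for the whole second after the job is handed in: toggle above 0.78 rad, cocking lever below 0.1 rad, hook released, still, in both notches: handle centre within 30 mm along, 10 mm across, 5 mm in height of the rest point, within 0.17 rad of the stand's line, leg hanging down (tilt under 0.25 rad) (value of joint toggle above 0.78 rad and value of joint cocking_lever below 0.1 rad and x of hook_grip in the frame of stand_rest between -0.03 and 0.03 m and y of hook_grip in the frame of stand_rest between -0.01 and 0.01 m and z of hook_grip in the frame of stand_rest between -0.005 and 0.005 m and angle between the x axis of hook_grip and the x axis of stand_rest, either way round below 0.17 rad and angle between hook_grip's own z axis and vertical below 0.25 rad and linear speed of hook below 0.02 m/s and contact force between the fingers and hook below 0.1 N); the robot touches nothing.
It fails at once if the hand or arm touches the shutter or driver box, the lever or the toggle (contact force between any of the fingers, the arm and shutter above 0.5 N or contact force between any of the fingers, the arm and driver above 0.5 N).
It fails at once if lever or toggle is forced (over 15 N) (contact force between hook and cocking_lever above 15 N or contact force between hook and toggle above 15 N).
It fails at once if the guard is struck or pressed with more than 20 N (contact force between anything else and guard above 20 N).
It fails at once if a bystander is moved more than 20 mm (distance of any of jar, post_mid, screwdriver_grip from where it was at the start of the episode above 0.02 m).
It also fails if it takes over 72 s, if anything falls off the work surface, if the arm or the gripper's body presses on something with over 40 N, if the wrist force passes 120 N, or if a joint passes its speed limit or range.

## Robot

A 6-joint arm with a two-finger parallel gripper is mounted at the origin on the work surface. World frame = base frame: x ahead of the robot, y to its left, z up, the work surface at z = 0. Lengths are in m, angles in rad, forces in N, time in s.
With the tool pointing down it reaches from about 0.25 to 0.725 m from the base axis. Payload 4 kg.
Tool frame: the origin (TCP) lies midway between the tips of the shut fingers; the grasp point (between the pads) lies 19 mm behind it; z points along the fingers, y is the direction in which the jaws open and shut (so a half turn about z gives the same grasp; the last joint's range is limited). The gripper opens to 85 mm and grips with 20 to 120 N. Pads are 22 mm wide; open, the fingers measure 114 mm over their backs; the gripper's body (76 mm by 85 mm) begins 54 mm behind the grasp point. The pads swing forward as they close: fully open they stand 13 mm farther back than shut.
Start: joints at [1.185, 0.241, 0.005, 1.335, 0, 1.571], TCP at [0.188, 0.463, 0.211] pointing down, gripper open.
Joint ranges: [-2.72, 2.72], [-1.05, 1.87], [-1.09, 1.28], [-1.99, 2.15], [-1.42, 1.44], [-3.14, 3.14]. Speed limits (rad/s): [2.79, 2.79, 3.14, 3.14, 3.14, 3.14].

## Interface

Orientations are given as a unit quaternion [x, y, z, w].
In Python, from workcell import bot, vision gives the robot as it stands. The module is installed in compiled form; this text tells all that it offers.
- The arm moves only by the tool send_rows, never from a script. Its argument "targets" is a list that holds one entry, the list of rows, each a list of 5 numbers: the shift along the world's x, y, z in cm, then the turn about the world's z in rad, then the finger opening in cm, from 0 to 8.54. A call has 1 to 12 rows; each row is the pose to reach, as a shift and turn from the pose commanded when the call began; what a row does not reach only later rows make up. A row lasts 1/8 s, in which the tool goes at most 62.5 mm and 10.7 degrees, less where a joint would pass 70% of its speed; a pose out of reach is approached as far as the arm can. A call with a gripper value outside its range is refused whole. The fingers move at their own pace and stop on an object; the grip force is fixed at half the most. Time passes only in rows, so rows that repeat a pose let the fingers close. It gives the time, the measured TCP pose, the force and the opening at its end, in the units of the state.
- bot.get_obs(): the state, without advancing time (a new reading comes with each control period).
- vision.camera(name): name is "side" or "top" or "wrist"; returns the picture (400x640x3 uint8, red, green, blue); there is no depth.
- vision.get_calibration(name): a dict with "vertical_fov" (degrees; the focal length in pixels is half the picture's height over the tangent of half this angle, whatever the lens; pixels are square), "cx", "cy" (the principal point, pixels), "k1" (the pictures are not rectified: a ray, as slopes to the right and down, at radius r is drawn at 1 + k1 r^2 times it, then the intrinsics apply), "rvec" (rotation vector, rad) and "tvec" (3), from world to camera coordinates, as OpenCV has them; the wrist camera has in their place "T_tool_cam" (4x4, takes a point from camera to tool coordinates, whose origin is the TCP and whose axes are the flange's). Camera axes: x right, y down, z forward; pixel columns grow to the right and rows downward; lengths in m; the calibration is good to about 2 mm. A picture is of the moment at which its call begins: read the wrist's pose just before it. get_calibration takes no time and is no camera call.
- bot.job_done(): hands the job in, once; it reports no verdict.
Trained networks look in the newest picture that a camera, given by its name, has taken for a name from the list of things; names that differ only in an ending like _2 or _b are one class to them, and where a whole thing is asked for, a point or a joint stands for the part that bears it (a point fixed in the world has none). Each returns a list of dicts, best first, with "score" (0 to 1); they miss things now and then, are a little off and sometimes report something else, mostly with a low value. They report only what shows in the picture. A call takes as long as a camera call. They do not tell look-alikes from the thing itself.
- vision.boxes_of(target, camera): "uv" ([column, row] in pixels, amid what is visible of it).
The state is a dict: "clock": time; "joint_pos": joint angles; "joint_vel": joint speeds; "tau": joint torques, N m; "eef_pos": TCP position; "tool_rot": TCP orientation; "ft_force": force on the tool from outside, world axes, zero at the start; "ft_torque": the same for the moment, N m; "grip_width": finger opening in m.
Only numpy, scipy, OpenCV 4.12 (cv2) and the standard library are available. Lean on these libraries where they do the work, as an engineer would, in place of code of your own. Each camera call takes 0.05 s, during which the arm holds its last target.

## Working session

There is one attempt and no reset: what is moved stays moved. The work goes in short steps, Python scripts to look and compute and a tool call to move; the robot and the scene stay as the last step left them, time stands still between calls to the robot, and variables do not carry over. Pictures are saved under pics/ and viewed, and the job is handed in when it is done.

Besides the shell and the picture viewer there is one more tool, called after "Call:" in YAML: its name, and indented under it one key for each argument. send_rows: Moves the arm, as the interface text tells. Its arguments: {"type":"object","properties":{"targets":{"type":"array"}},"required":["targets"]}

```bash
mkdir -p pics; cat > h.py <<'E'
import numpy as np,cv2
from workcell import bot,vision
from scipy.spatial.transform import Rotation as R
def snap(cam,fn):
    im=vision.camera(cam); cv2.imwrite('pics/'+fn,im[:,:,::-1]); return im
def cal(cam,obs=None):
    c=vision.get_calibration(cam)
    f=200/np.tan(np.radians(c['vertical_fov'])/2)
    if 'rvec' in c:
        Rm=cv2.Rodrigues(np.array(c['rvec'],float))[0]; t=np.array(c['tvec'],float).ravel()
    else:
        T=np.array(c['T_tool_cam']); o=obs or bot.get_obs()
        W=np.eye(4); W[:3,:3]=R.from_quat(o['tool_rot']).as_matrix(); W[:3,3]=o['eef_pos']
        M=np.linalg.inv(W@T); Rm=M[:3,:3]; t=M[:3,3]
    return f,c['cx'],c['cy'],c['k1'],Rm,t
def proj(C,P):
    f,cx,cy,k,Rm,t=C; p=np.atleast_2d(P)@Rm.T+t; s=p[:,:2]/p[:,2:]
    r2=(s**2).sum(1,keepdims=True); return s*(1+k*r2)*f+[cx,cy]
def ray(C,uv):
    f,cx,cy,k,Rm,t=C; d=(np.array(uv,float)-[cx,cy])/f; s=d.copy()
    for _ in range(30): s=d/(1+k*(s@s))
    return -Rm.T@t, Rm.T@np.array([s[0],s[1],1])
def atz(C,uv,z):
    o,d=ray(C,uv); return o+d*(z-o[2])/d[2]
def tri(C1,a,C2,b):
    o1,d1=ray(C1,a);o2,d2=ray(C2,b)
    A=np.stack([d1,-d2],1); s=np.linalg.lstsq(A,o2-o1,rcond=None)[0]
    p,q=o1+d1*s[0],o2+d2*s[1]; return (p+q)/2,np.linalg.norm(p-q)
E
python3 - <<'E'
from h import *
o=bot.get_obs(); print(o)
for c in ['side','top','wrist']:
    snap(c,c+'0.png'); print(c,vision.get_calibration(c))
    for n in ['guard','shutter','cocking_lever','lever_end','driver','toggle','toggle_tip','hook_grip','stand_rest','jar','post_mid','screwdriver_grip']:
        try: print(n,[(np.round(d['uv'],1).tolist(),round(d['score'],2)) for d in vision.boxes_of(n,c)])
        except Exception as e: print(n,e)
E
```

```text
{'clock': 0.0, 'joint_pos': array([ 1.18500386e+00,  2.41416429e-01,  3.72679829e-03,  1.33522601e+00,
       -2.13114167e-06,  1.57080005e+00]), 'joint_vel': array([-5.55072449e-04, -1.64376940e-03, -2.32395065e-03,  1.05604712e-03,
        1.44098294e-03, -3.76638463e-05]), 'tau': array([ 6.34981825e-04, -3.72319615e+01,  2.52406240e+01,  1.71172066e-02,
        1.70236481e-04, -1.20261535e-05]), 'eef_pos': array([0.18788978, 0.46261575, 0.21021228]), 'tool_rot': array([ 1.91703932e-01,  9.81452230e-01, -1.04020809e-03, -2.02090799e-04]), 'ft_force': array([0.19866284, 0.26073261, 0.60662387]), 'ft_torque': array([0.0241337 , 0.02092819, 0.04103891]), 'grip_width': 0.08544469302965566}
side {'vertical_fov': 57.49841055789296, 'cx': 316.13967863623884, 'cy': 199.57979549725107, 'k1': -0.030330909548946607, 'rvec': array([ 2.40780914, -0.13808562,  0.03190365]), 'tvec': array([-0.38241577,  0.09807433,  1.22550182])}
guard [([384.0, 214.3], 0.65)]
shutter [([393.1, 184.3], 0.66)]
cocking_lever []
lever_end [([383.4, 175.7], 0.51)]
driver [([395.1, 203.4], 0.87)]
toggle [([351.5, 300.
[... 1056 characters left out ...]
rip [([425.5, 171.3], 0.56), ([410.2, 113.2], 0.55)]
wrist {'vertical_fov': 65.18902715932091, 'cx': 316.44409367034325, 'cy': 197.9910632425911, 'k1': -0.03342396185964563, 'T_tool_cam': array([[-9.17828589e-05, -9.58275467e-01, -2.85846324e-01,
         7.24290422e-02],
       [ 9.99999992e-01, -1.13270616e-04,  5.86384824e-05,
        -8.31646085e-04],
       [-8.85698084e-05, -2.85846316e-01,  9.58275470e-01,
        -1.63439214e-01],
       [ 0.00000000e+00,  0.00000000e+00,  0.00000000e+00,
         1.00000000e+00]])}
guard []
shutter []
cocking_lever []
lever_end []
driver []
toggle []
toggle_tip []
hook_grip []
stand_rest []
jar [([292.8, 336.2], 0.9)]
post_mid []
screwdriver_grip []
```

View pics/side0.png

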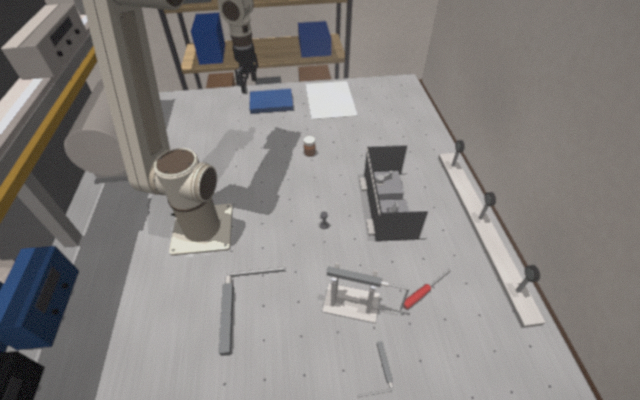

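View pics/top0.png

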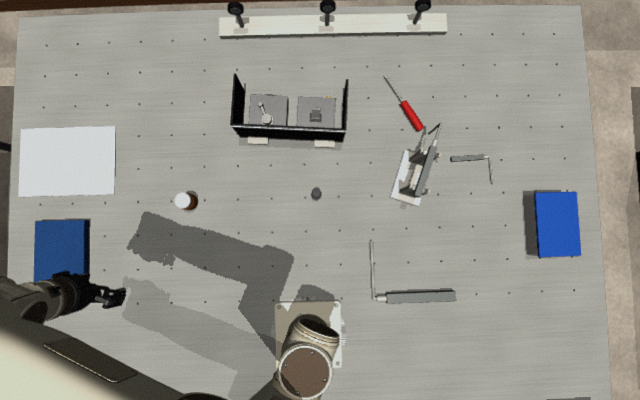

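View pics/wrist0.png

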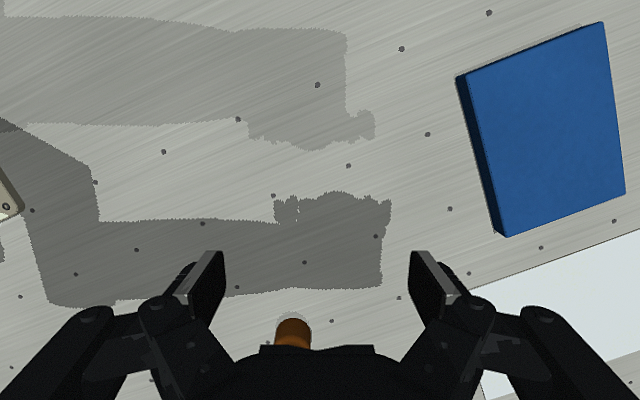

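The top view shows the guard at about (290,110), with the shutter box on the left (lever at 265,110) and the driver box on the right (toggle at 316,114). The hook in its stand is at (425,165), and two decoy hooks lie on the table. I'll zoom in next.

```bash
python3 - <<'E'
import cv2
t=cv2.imread('pics/top0.png'); s=cv2.imread('pics/side0.png')
def z(im,x0,y0,x1,y1,k,fn):
    c=cv2.resize(im[y0:y1,x0:x1],None,fx=k,fy=k,interpolation=cv2.INTER_CUBIC)
    for x in range(x0-x0%10+10,x1,10):
        cv2.putText(c,str(x),((x-x0)*k,8),0,.3,(0,0,255),1); cv2.line(c,((x-x0)*k,10),((x-x0)*k,16),(0,0,255),1)
    for y in range(y0-y0%10+10,y1,10):
        cv2.putText(c,str(y),(0,(y-y0)*k),0,.3,(0,0,255),1); cv2.line(c,(20,(y-y0)*k),(26,(y-y0)*k),(0,0,255),1)
    cv2.imwrite('pics/'+fn,c)
z(t,220,60,360,155,5,'zt_guard.png'); z(t,380,70,500,210,4,'zt_stand.png')
z(s,350,135,440,250,5,'zs_guard.png'); z(s,310,255,460,330,5,'zs_stand.png')
E
```

```text
(no output)
```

View pics/zt_guard.png

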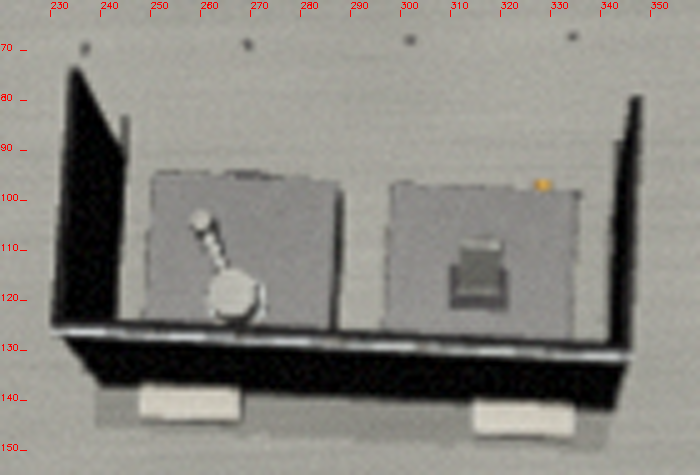

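View pics/zt_stand.png

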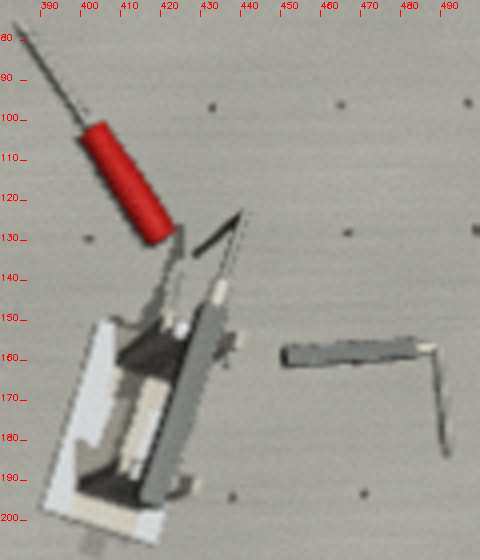

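View pics/zs_guard.png

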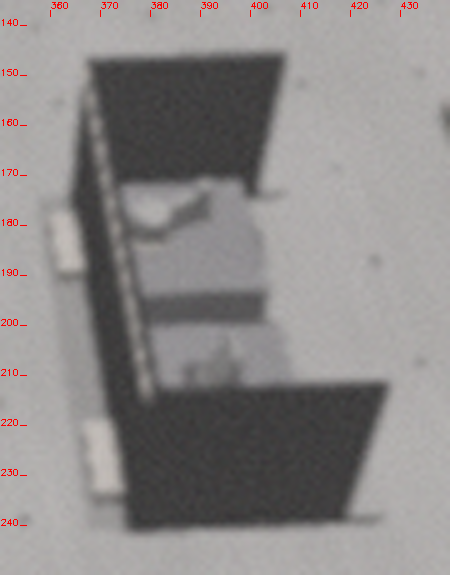

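View pics/zs_stand.png

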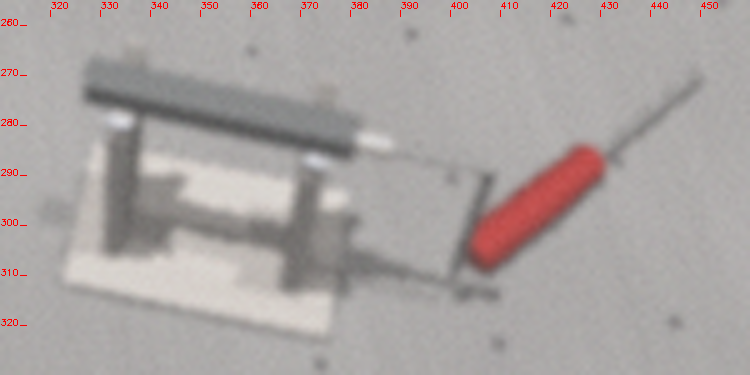

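```bash
cat > fit.py <<'E'
from h import *
from scipy.optimize import least_squares
T=cal('top');S=cal('side')
def Tm(p,L):
    c,s=np.cos(p[2]),np.sin(p[2]); L=np.array(L,float)
    return np.stack([p[0]+c*L[:,0]-s*L[:,1],p[1]+s*L[:,0]+c*L[:,1],L[:,2]],1)
# local pts mm
pt=[([-3,155,140],(230.5,125.5)),([-3,-155,140],(345.5,132)),([-3,-155,0],(342.5,142)),([-3,155,0],(240,137)),([143,155,140],(234.5,73.5)),([143,-155,140],(347.5,79.5))]
ps=[([-3,-155,140],(379,216)),([143,-155,140],(427.5,212)),([-3,-155,0],(375,241)),([143,-155,0],(418,239.5)),([143,155,140],(405,146)),([-3,155,140],(368,147.5))]
def pr(p,which):
    l,C=(pt,T) if which=='t' else (ps,S)
    return proj(C,Tm(p,np.array([a for a,_ in l])/1000))-np.array([b for _,b in l])
f=lambda p:np.concatenate([pr(p,'t').ravel(),pr(p,'s').ravel()])
if __name__=='__main__':
    for nm,g in (('t',lambda p:pr(p,'t').ravel()),('s',lambda p:pr(p,'s').ravel()),('both',f)):
        r=least_squares(g,[.5,.1,0],loss='soft_l1'); print(nm,r.x); print(np.round(g(r.x).reshape(-1,2),1).tolist())
    p=r.x
    # pivot positions
    L={'shutc':(68,70,45),'drvc':(68,-70,45),'pivot':(40,70,64),'lend':(40+44*np.cos(.45),70+44*np.sin(.45),64),'ttip':(56+34*np.sin(.45),-70,77)}
    for k,v in L.items():
        w=Tm(p,np.array([v])/1000); print(k,np.round(w[0],4),np.round(proj(T,w)[0],1),np.round(proj(S,w)[0],1))
    # hook: handle ends top view z=.16 (top surface)
    a=atz(T,(442,140) if 0 else (433.5,147),.16); b=atz(T,(417.5,195),.16); print('handle ends',a,b,np.linalg.norm(a-b))
    # side: handle top face ends
    a2=atz(S,(328.5,269),.16);b2=atz(S,(381,282),.16); print(a2,b2,np.linalg.norm(a2-b2))
    e,r_=tri(T,(438.5,123),S,(407,290)); print('bend',e,r_)
    e,r_=tri(T,(427,133.5),S,(400,310)); print('legend',e,r_)
    print('hookgrip tri',tri(T,(427.8,164.7),S,(360,277.6)))
    for n,uv in (('jar',(183.5,200)),('post',(316,194)),): print(n,atz(T,uv,.05))
    print(vision.get_calibration('top')['tvec'])
E
python3 fit.py
```

```text
t [ 0.57542611  0.03496819 -0.07966079]
[[-0.7, 0.0], [0.4, -0.2], [-0.0, 1.3], [0.1, 0.8], [-0.6, -0.8], [1.0, -0.6]]
s [ 0.57231477  0.03168048 -0.06063231]
[[0.0, -1.3], [0.4, 0.4], [-0.9, 1.2], [0.7, 0.5], [0.7, -1.0], [-3.4, -0.8]]
both [ 0.57527729  0.03450811 -0.07789283]
[[-0.5, 0.2], [0.6, -0.2], [0.1, 1.3], [0.2, 0.9], [-0.6, -0.7], [1.1, -0.7], [-0.1, -2.1], [0.4, 0.3], [-1.0, 0.5], [0.7, 0.4], [2.2, -1.1], [-2.0, -1.4]]
shutc [0.6485 0.099  0.045 ] [267.9 112. ] [386.5 181.6]
drvc [ 0.6376 -0.0406  0.045 ] [315.8 114.5] [393.3 211.7]
pivot [0.6206 0.1012 0.064 ] [266.5 119.5] [379.3 178. ]
lend [0.6616 0.1172 0.064 ] [260.7 105.7] [389.6 173.9]
ttip [ 0.6404 -0.0408  0.077 ] [315.8 110.2] [395.5 205.3]
handle ends [ 0.50969031 -0.34602064  0.16      ] [ 0.38468805 -0.29790734  0.16      ] 0.13394198829330603
[ 0.38629557 -0.29912962  0.16      ] [ 0.51101574 -0.35148767  0.16      ] 0.13526450400723442
bend [ 0.57776181 -0.36961605  0.13807665] 0.0032323506044495604
legend [ 0.57741929 -0.37040734  0.02503031] 0.0023742100025938755
hookgrip tri (array([ 0.46328525, -0.33012525,  0.15472197]), np.float64(0.0015627600513482187))
jar [0.39632422 0.34363622 0.05      ]
post [ 0.40382969 -0.03538509  0.05      ]
[-0.04001031  0.39262091  1.133373  ]
```

The guard is fitted at about (0.575, 0.035) with yaw -0.078. The hook is at about (0.452, -0.324) with yaw -0.38, and its leg is about 134 mm ahead. I'll pass over the guard and look with the wrist camera on the way.

Call:
send_rows:
  targets:
    - [[5,-7,8,0,8.5],[10,-14,12,0,8.5],[14,-20,16,0,8.5],[18,-26,18,0,8.5],[22,-32,18,0,8.5],[25,-37,18,0,8.5],[28,-41,18,0.15,8.5],[28,-41,18,0.3,8.5],[28,-41,18,0.3,8.5],[28,-41,18,0.3,8.5]]

```text
clock: 3.2
eef_pos: [0.4696, 0.0507, 0.3907]
tool_rot: [0.046, 0.999, -0.0, -0.0]
ft_force: [-0.3, 0.8, 0.2]
grip_width: 0.0848
```

```bash
python3 - <<'E'
from h import *
o=bot.get_obs(); print(o['clock'],o['eef_pos'],o['tool_rot'],o['joint_pos'])
snap('wrist','w1.png')
for n in ['shutter','cocking_lever','lever_end','driver','toggle','toggle_tip']:
    print(n,[(np.round(d['uv'],1).tolist(),round(d['score'],2)) for d in vision.boxes_of(n,'wrist')])
C=cal('wrist',o); import pickle; pickle.dump(C,open('w1.pkl','wb'))
from fit import Tm
p=[ 0.57527729,0.03450811,-0.07789283]
for k,v in {'c1':(-3,155,140),'c2':(-3,-155,140),'pivot':(40,70,64),'lend':(40+44*np.cos(.45),70+44*np.sin(.45),64),'ttip':(56+34*np.sin(.45),-70,77)}.items(): print(k,proj(C,Tm(p,np.array([v])/1000))[0].round(1))
E
```

```text
3.2 [0.46959866 0.05066867 0.39067118] [ 4.56545781e-02  9.98957257e-01 -2.10761741e-04 -1.19266675e-04] [ 1.07742511e-01  1.86639984e-01  3.99061606e-01  1.78351809e+00
 -3.80122077e-04  1.99083476e-01]
shutter [([356.2, 255.6], 0.69)]
cocking_lever [([361.8, 245.9], 0.77)]
lever_end [([363.5, 248.5], 0.72)]
driver [([277.4, 257.2], 0.56)]
toggle [([274.5, 252.5], 0.84)]
toggle_tip [([273.6, 254.6], 0.83)]
c1 [420.7 232. ]
c2 [204.9 234.6]
pivot [354.7 238.7]
lend [365.2 259.5]
ttip [272.5 259.6]
```

View pics/w1.png

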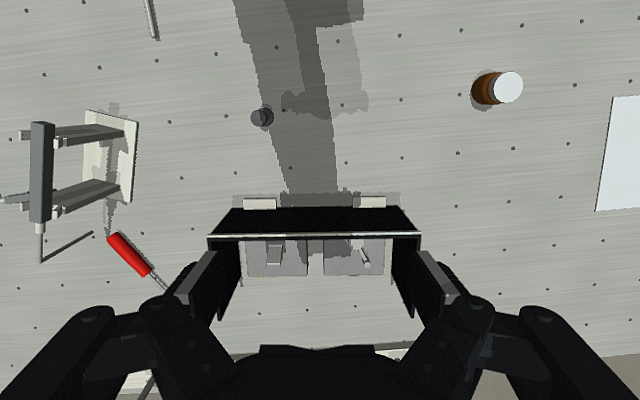

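```bash
python3 - <<'E'
import cv2
im=cv2.imread('pics/w1.png')
def z(im,x0,y0,x1,y1,k,fn):
    c=cv2.resize(im[y0:y1,x0:x1],None,fx=k,fy=k,interpolation=cv2.INTER_CUBIC)
    for x in range(x0-x0%10+10,x1,10):
        cv2.putText(c,str(x),((x-x0)*k,8),0,.3,(0,0,255),1); cv2.line(c,((x-x0)*k,10),((x-x0)*k,16),(0,0,255),1)
    for y in range(y0-y0%10+10,y1,10):
        cv2.putText(c,str(y),(0,(y-y0)*k),0,.3,(0,0,255),1); cv2.line(c,(20,(y-y0)*k),(26,(y-y0)*k),(0,0,255),1)
    cv2.imwrite('pics/'+fn,c)
z(im,195,190,435,300,3,'zw1.png'); z(im,0,90,160,290,3,'zw1b.png')
E
```

```text
(no output)
```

View pics/zw1.png

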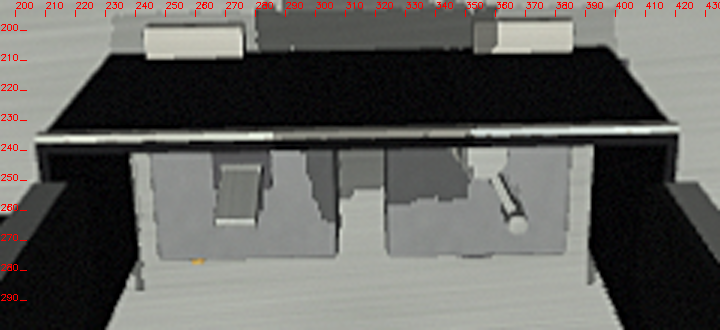

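View pics/zw1b.png

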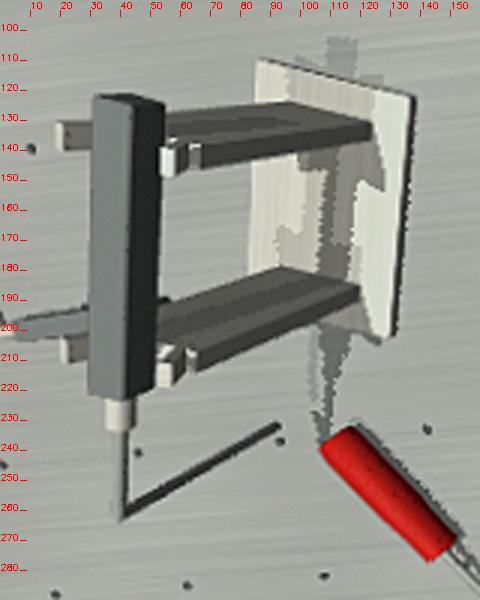

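```bash
cat > fit2.py <<'E'
from fit import *
import pickle
W=pickle.load(open('w1.pkl','rb'))
c,s=np.cos(.45),np.sin(.45)
tt=[56+40*s+4*c,-70,46+40*c-4*s]
pw=[([-3,155,140],(421.3,231.7)),([-3,-155,140],(207,234.3)),([-3,155,0],(398,205.7)),([-3,-155,0],(231.5,207.7)),
 ([118,125,45],(384,274)),([118,15,45],(324,275.3)),([118,-15,45],(307.5,275.5)),([118,-125,45],(249.5,277)),
 ([40+44*c,70+44*s,69],(367.3,263.5)),(tt,(274,264.3))]
ptx=[([40+44*c,70+44*s,69],(260,104)),([40,70,62],(266.5,118.5)),([118,125,45],(250.5,94.5)),([118,15,45],(287.5,96)),([118,-15,45],(298,96.5)),([118,-125,45],(335,98)),(tt,(315.5,108))]
def res(p,l,C): return proj(C,Tm(p,np.array([a for a,_ in l])/1000))-np.array([b for _,b in l])
if __name__=='__main__':
    fw=lambda p:res(p,pw,W).ravel(); ft=lambda p:np.concatenate([pr(p,'t').ravel(),res(p,ptx,T).ravel()])
    fa=lambda p:np.concatenate([fw(p),ft(p),.5*pr(p,'s').ravel()])
    for n,g in (('w',fw),('t',ft),('all',fa)):
        r=least_squares(g,[.57,.03,0],loss='soft_l1'); print(n,r.x.round(4)); print(np.round(g(r.x).reshape(-1,2),1).tolist())
    # hook: wrist + top tri
    print('bend',tri(T,(438.5,123),W,(41,262)),'legend',tri(T,(428,133.5),W,(93,231.5)))
    q=[tri(T,a,W,b) for a,b in (((434,147),(42,221.5)),((417.5,195),(42.5,122.5)))]
    print(q)
    for uv in ((31.5,121.5),(53.5,123.5),(29.5,218.5),(52,222)): print(atz(W,uv,.16))
    print('bend at .15',atz(W,(41,262),.15),'legend .032',atz(W,(93,231.5),.035), 'rod near',atz(W,(41,228),.15))
E
python3 fit2.py
```

```text
w [ 0.5783  0.0365 -0.073 ]
[[0.8, 1.6], [-0.3, 2.6], [-0.1, -2.0], [0.3, -1.1], [-0.1, 0.2], [0.1, -0.1], [0.3, -0.0], [-1.4, -0.7], [-0.2, -1.4], [0.1, 1.1]]
t [ 0.5762  0.0351 -0.0797]
[[-0.7, -0.2], [0.4, -0.5], [-0.1, 1.1], [0.0, 0.5], [-0.7, -1.1], [0.9, -0.9], [0.3, 0.8], [-0.1, 0.9], [-0.3, -0.5], [0.1, 0.0], [-0.2, 0.1], [0.2, 0.6], [0.2, -0.5]]
all [ 0.5772  0.0361 -0.077 ]
[[0.6, 1.4], [-0.7, 1.6], [-0.3, -2.2], [0.0, -1.9], [-0.6, -0.1], [-0.4, -0.5], [-0.2, -0.5], [-1.9, -1.4], [-0.7, -1.7], [-0.4, 0.5], [-1.2, -0.5], [-0.0, -1.0], [-0.4, 0.6], [-0.3, 0.3], [-1.2, -1.3], [0.4, -1.4], [-0.1, 0.5], [-0.5, 0.6], [-0.8, -0.7], [-0.4, -0.3], [-0.7, -0.3], [-0.2, 0.2], [-0.2, -1.0], [0.2, -1.3], [0.5, -0.1], [-0.2, -0.0], [0.6, -0.1], [1.3, -0.8], [-0.8, -0.9]]
bend (array([ 0.57513248, -0.36382144,  0.15616521]), np.float64(0.0011405354383017276)) legend (array([ 0.57738929, -0.37098725,  0.03325895]), np.float64(0.0015897015719921212))
[(array([ 0.51563329, -0.35233067,  0.14339651]), np.float64(0.00505631243512984)), (array([ 0.38446678, -0.30095052,  0.14738951]), np.float64(0.0025133827908319405))]
[ 0.38091005 -0.30371625  0.16      ]
[ 0.38642537 -0.27538132  0.16      ]
[ 0.50744288 -0.35264278  0.16      ]
[ 0.51531362 -0.32154833  0.16      ]
bend at .15 [ 0.57848921 -0.37030789  0.15      ] legend .032 [ 0.57759962 -0.36951744  0.035     ] rod near [ 0.52580008 -0.35085987  0.15      ]
```

Call:
send_rows:
  targets:
    - [[0,-6,0,-0.1,8.5],[-0.5,-12,0,-0.2,8.5],[-1,-18,0,-0.275,8.5],[-1.5,-24,0,-0.275,8.5],[-1.8,-30,-3,-0.275,8.5],[-1.8,-35,-7,-0.275,8.5],[-1.8,-37.3,-10,-0.275,8.5],[-1.8,-37.3,-12,-0.275,8.5],[-1.8,-37.3,-12,-0.275,8.5],[-1.8,-37.3,-12,-0.275,8.5]]

```text
clock: 4.8
eef_pos: [0.4508, -0.3192, 0.2724]
tool_rot: [0.179, 0.984, -0.0, 0.001]
ft_force: [-1.2, -0.3, 1.0]
grip_width: 0.0847
```

```bash
python3 - <<'E'
from h import *
import pickle
o=bot.get_obs(); print(o['clock'],o['eef_pos'],o['tool_rot'],o['joint_pos'])
im=snap('wrist','w2.png')
C=cal('wrist',o); pickle.dump(C,open('w2.pkl','wb'))
im=im[:,:,::-1].copy()
g=np.array([.452,-.322,.15]);h=-.366;ux=np.array([np.cos(h),np.sin(h),0]);uy=np.array([-np.sin(h),np.cos(h),0]);uz=np.array([0,0,1])
for a in (-75,65):
  for b in (-9,9):
    p=proj(C,g+ux*a/1e3+uy*b/1e3+uz*.01)[0]; cv2.circle(im,tuple(int(v) for v in p),2,(0,0,255),-1)
for q in (g+ux*.135,g+ux*.135-uz*.118):
    p=proj(C,q)[0]; print(p); cv2.circle(im,tuple(int(v) for v in p),2,(255,0,255),-1)
cv2.imwrite('pics/w2o.png',im)
E
```

```text
4.8 [ 0.45084037 -0.3191994   0.27240655] [ 1.78701652e-01  9.83902897e-01 -3.77542543e-04  8.16184598e-04] [-6.16084791e-01  3.30907907e-01  2.85610604e-01  1.52370048e+00
  5.68367341e-06 -2.56751231e-01]
[314.37016639 308.78064091]
[314.9213384  257.30744024]
```

View pics/w2o.png

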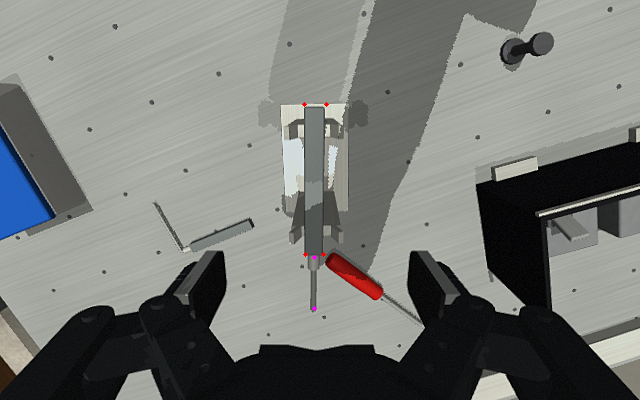

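The overlay matches the handle and the bend at (314,309). I'll descend and grip.

Call:
send_rows:
  targets:
    - [[0.1,-0.2,-5,0,8.5],[0.1,-0.2,-10,0,8.5],[0.1,-0.2,-13,0,8.5],[0.1,-0.2,-14.1,0,8.5],[0.1,-0.2,-14.1,0,8.5],[0.1,-0.2,-14.1,0,4],[0.1,-0.2,-14.1,0,0],[0.1,-0.2,-14.1,0,0],[0.1,-0.2,-14.1,0,0],[0.1,-0.2,-14.1,0,0],[0.1,-0.2,-14.1,0,0]]

```text
clock: 6.22
eef_pos: [0.4514, -0.3221, 0.1308]
tool_rot: [0.18, 0.984, -0.0, 0.001]
ft_force: [-1.2, -0.2, 6.0]
grip_width: 0.0162
```

```bash
python3 - <<'E'
from h import *
o=bot.get_obs(); print(o['clock'],o['eef_pos'],o['tool_rot'],o['ft_force'],o['ft_torque'],o['grip_width'])
snap('wrist','w3.png')
E
```

```text
6.225 [ 0.45138458 -0.32211274  0.13084323] [ 1.79506601e-01  9.83756565e-01 -3.81033507e-04  5.05037610e-04] [-1.20682467 -0.23636456  6.01829683] [ 0.0617385   0.24601801 -0.07428465] 0.016245802148217324
```

View pics/w3.png

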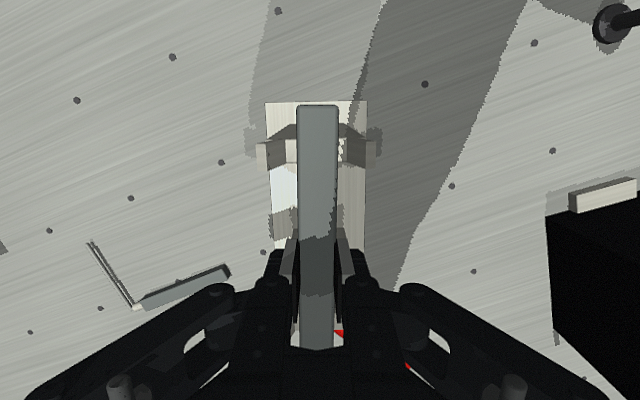

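The hook is gripped (opening 16 mm). I'll lift it straight up.

Call:
send_rows:
  targets:
    - [[0,0,1,0,0],[0,0,2.5,0,0],[0,0,6,0,0],[0,0,11,0,0],[0,0,16,0,0],[0,0,18,0,0],[0,0,18,0,0]]

```text
clock: 7.15
eef_pos: [0.452, -0.3223, 0.3126]
tool_rot: [0.179, 0.984, -0.001, 0.002]
ft_force: [1.6, -0.2, -2.4]
grip_width: 0.0159
```

```bash
python3 - <<'E'
from h import *
import pickle
o=bot.get_obs(); print(o['clock'],o['eef_pos'],o['tool_rot'],o['ft_force'],o['ft_torque'],o['grip_width'])
snap('wrist','w4.png'); snap('side','s4.png'); snap('top','t4.png')
C=cal('wrist',o)
E
```

```text
7.15 [ 0.45201337 -0.32230455  0.31263463] [ 0.17939234  0.98377454 -0.00102288  0.00223686] [ 1.55312907 -0.22586023 -2.42444706] [0.00803605 0.07687461 0.04675246] 0.015908129193858592
```

View pics/s4.png

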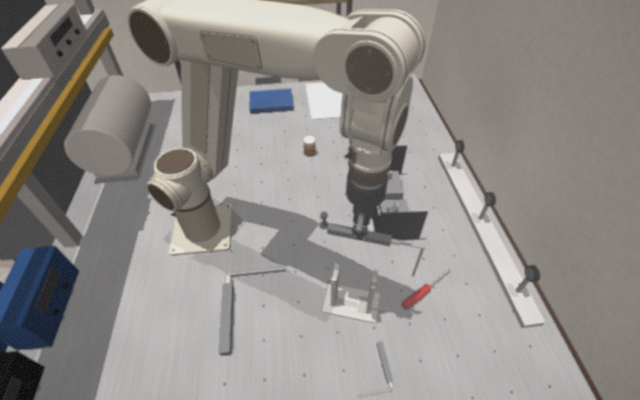

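View pics/t4.png

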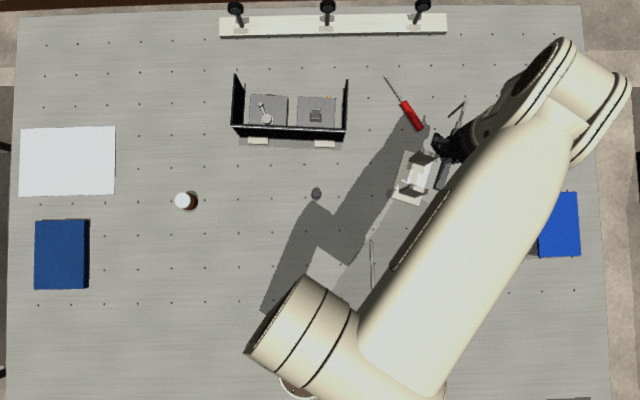

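The hook hangs level in the hand: bend at about (424,249) and leg end at about (414,274) in the side view. I'll check its geometry.

```bash
cat > zm.py <<'E'
import cv2,sys
fn,x0,y0,x1,y1,k,out=sys.argv[1],*map(int,sys.argv[2:7]),sys.argv[7]
im=cv2.imread('pics/'+fn)
c=cv2.resize(im[y0:y1,x0:x1],None,fx=k,fy=k,interpolation=cv2.INTER_CUBIC)
st=10
for x in range(x0-x0%st+st,x1,st):
    cv2.putText(c,str(x),((x-x0)*k,8),0,.3,(0,0,255),1); cv2.line(c,((x-x0)*k,10),((x-x0)*k,16),(0,0,255),1)
for y in range(y0-y0%st+st,y1,st):
    cv2.putText(c,str(y),(0,(y-y0)*k),0,.3,(0,0,255),1); cv2.line(c,(20,(y-y0)*k),(26,(y-y0)*k),(0,0,255),1)
cv2.imwrite('pics/'+out,c)
E
python3 zm.py s4.png 310 200 440 290 6 zs4.png; python3 zm.py t4.png 430 85 490 145 6 zt4.png
```

```text
(no output)
```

View pics/zs4.png

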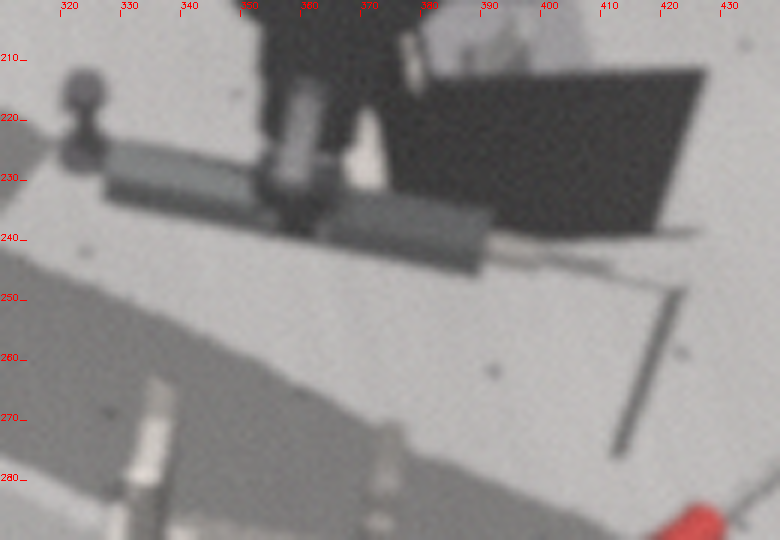

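View pics/zt4.png

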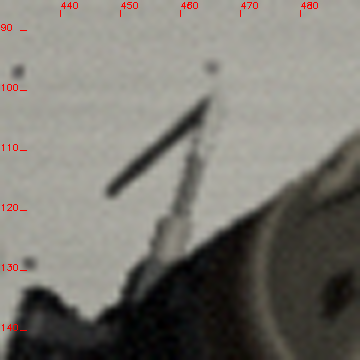

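```bash
python3 - <<'E'
from h import *
T=cal('top');S=cal('side')
print(tri(T,(464.5,101),S,(422,248.5))); print(tri(T,(448.5,117),S,(412.5,275.5)))
print(atz(S,(412.5,275.5),.214),atz(T,(448.5,117),.214))
tc=np.array([.452,-.3223]);h=-.361
print(tc+.135*np.array([np.cos(h),np.sin(h)]))
E
```

```text
(array([ 0.57723674, -0.37017406,  0.32311499]), np.float64(0.002237650726030797))
(array([ 0.57491326, -0.37164302,  0.21268496]), np.float64(0.001422702625669356))
[ 0.57521101 -0.37228612  0.214     ] [ 0.57380035 -0.37105698  0.214     ]
[ 0.57829845 -0.36998334]
```

Call:
send_rows:
  targets:
    - [[1,6,0,0.04,0],[2,12,0,0.08,0],[3,18,0,0.12,0],[4,24,0,0.16,0],[5,30,0,0.2,0],[6,36,0,0.24,0],[7,42,0,0.284,0],[7.3,47.8,0,0.284,0],[7.3,47.8,0,0.284,0],[7.3,47.8,-4,0.284,0],[7.3,47.8,-4,0.284,0],[7.3,47.8,-4,0.284,0]]

```text
clock: 8.8
eef_pos: [0.5243, 0.1555, 0.2707]
tool_rot: [0.039, 0.999, -0.0, -0.0]
ft_force: [-0.2, 1.0, -1.0]
grip_width: 0.016
```

```bash
python3 - <<'E'
from h import *
import pickle
o=bot.get_obs(); print(o['clock'],o['eef_pos'],o['tool_rot'],o['ft_force'],o['ft_torque'],o['grip_width'],2*np.arctan2(o['tool_rot'][1],o['tool_rot'][0])-np.pi)
snap('side','s5.png'); snap('top','t5.png');snap('wrist','w5.png');pickle.dump(cal('wrist',o),open('w5.pkl','wb'))
E
python3 zm.py s5.png 340 100 440 230 6 zs5.png; python3 zm.py t5.png 210 50 350 160 5 zt5.png;python3 zm.py w5.png 200 180 500 400 2 zw5.png
```

```text
8.8 [0.52428506 0.1554683  0.27066309] [ 3.89702484e-02  9.99240365e-01 -8.63341324e-05 -7.09608182e-05] [-0.23760712  0.99405646 -1.03046561] [0.08920963 0.00999139 0.04037031] 0.016001840382746418 -0.07796023860136225
```

View pics/zs5.png

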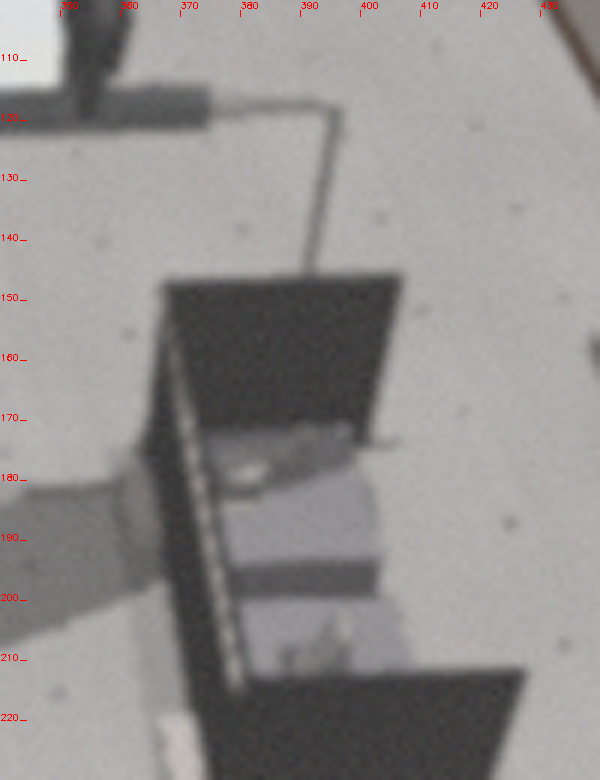

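View pics/zt5.png

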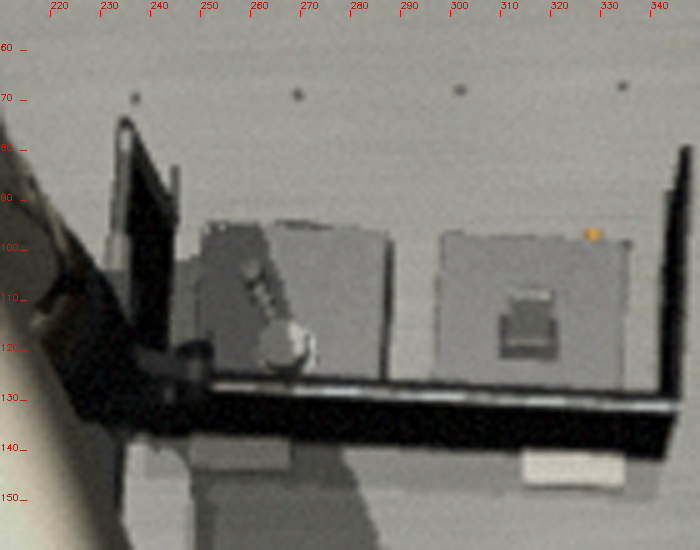

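View pics/w5.png

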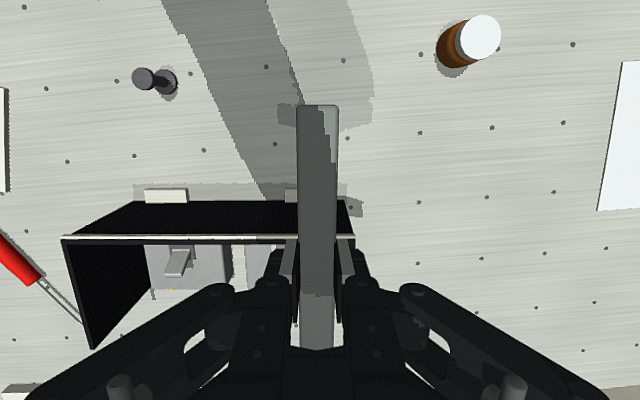

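```bash
python3 - <<'E'
from h import *
T=cal('top');S=cal('side')
p=np.array([.5243,.1555]);h=-.078
for L in (.133,):
    b=p+L*np.array([np.cos(h),np.sin(h)]); print('leg',b)
    for z in (.2897,.1707,.05): q=[*b,z]; print(z,proj(T,q)[0],proj(S,q)[0])
print(atz(S,(394.5,117.5),.2897),atz(T,(234,75),.2897),tri(T,(234,75),S,(394.5,117.5)))
# leg line slope in side
for z in (.2897,.25,.2):print(proj(S,[*b,z])[0])
g=np.array([.577,.036]);y=-.077;R2=np.array([[np.cos(y),-np.sin(y)],[np.sin(y),np.cos(y)]])
print('leg local',R2.T@(b-g))
E
```

```text
leg [0.65689562 0.14513652]
0.2897 [234.6246837   77.22483344] [395.53394594 116.44592265]
0.1707 [244.15858251  94.87070084] [390.44479212 145.70806933]
0.05 [251.81544915 109.03684047] [385.94594475 171.44991827]
[0.65225155 0.14007274 0.2897    ] [0.66224123 0.1465535  0.2897    ] (array([0.65912016, 0.14734616, 0.2857161 ]), np.float64(0.00882537942780952))
[395.53394594 116.44592265]
[393.7557247  126.68797281]
[391.63256763 138.89215313]
leg local [0.07126368 0.11495903]
```

Call:
send_rows:
  targets:
    - [[0,0,-4,0,0],[0,0,-8,0,0],[0,0,-10,0,0],[0,0,-11,0,0],[0,0,-11.5,0,0],[0,0,-12,0,0],[0,0,-12,0,0],[0,0,-12,0,0]]

```text
clock: 9.95
eef_pos: [0.5245, 0.1564, 0.1507]
tool_rot: [0.038, 0.999, 0.0, 0.001]
ft_force: [0.5, 0.0, -1.6]
grip_width: 0.0163
```

```bash
python3 - <<'E'
from h import *
o=bot.get_obs(); print(o['clock'],o['eef_pos'],o['ft_force'],o['ft_torque'],o['grip_width'])
snap('side','s6.png'); snap('top','t6.png')
E
python3 zm.py s6.png 340 120 440 230 6 zs6.png; python3 zm.py t6.png 210 60 350 160 5 zt6.png
```

```text
9.95 [0.52451692 0.15640386 0.15069218] [ 0.47091041  0.01646798 -1.57818216] [ 0.03794     0.09335491 -0.04394254] 0.016272384452209934
```

View pics/zs6.png

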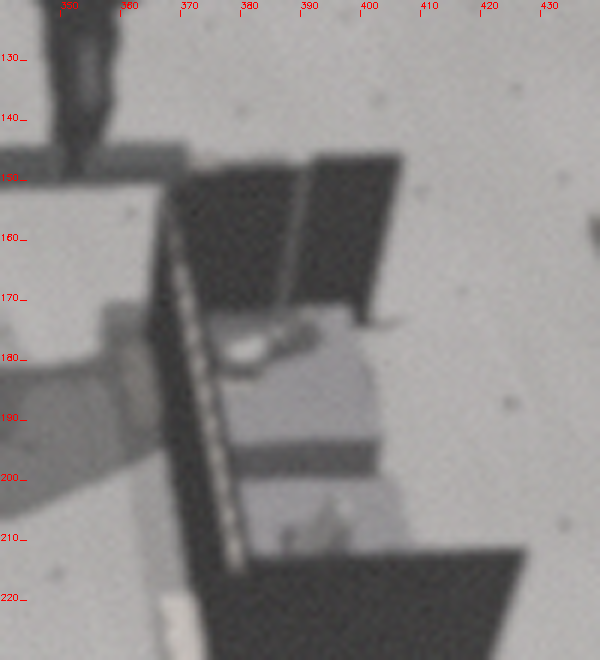

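View pics/zt6.png

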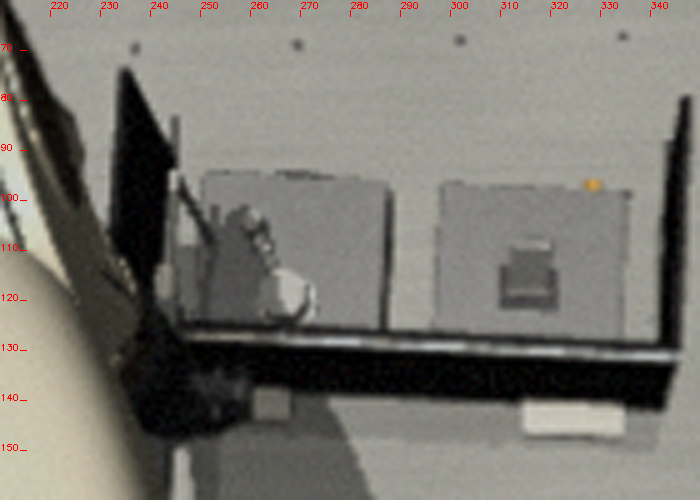

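The leg is down inside at top (251,109), as predicted, clear of the lever on its +y side. I'll sweep towards -y gently.

Call:
send_rows:
  targets:
    - [[-0.06,-0.8,0,0,0],[-0.12,-1.5,0,0,0],[-0.15,-1.9,0,0,0],[-0.17,-2.2,0,0,0],[-0.19,-2.5,0,0,0],[-0.22,-2.8,0,0,0],[-0.24,-3.1,0,0,0],[-0.26,-3.4,0,0,0],[-0.29,-3.7,0,0,0],[-0.31,-4.0,0,0,0],[-0.31,-4.0,0,0,0]]

```text
clock: 11.42
eef_pos: [0.5213, 0.116, 0.1502]
tool_rot: [0.039, 0.999, 0.0, 0.0]
ft_force: [1.5, 2.2, -1.9]
grip_width: 0.0163
```

```bash
python3 - <<'E'
from h import *
o=bot.get_obs(); print(o['clock'],o['eef_pos'],o['ft_force'],o['ft_torque'],o['grip_width'])
snap('side','s7.png'); snap('top','t7.png')
E
python3 zm.py s7.png 340 120 440 230 6 zs7.png; python3 zm.py t7.png 210 60 350 160 5 zt7.png
```

```text
11.425 [0.52126772 0.11604899 0.15018239] [ 1.47630598  2.22646303 -1.90458216] [ 0.74920511 -0.35919986  0.33106091] 0.016286339051667233
```

View pics/zs7.png

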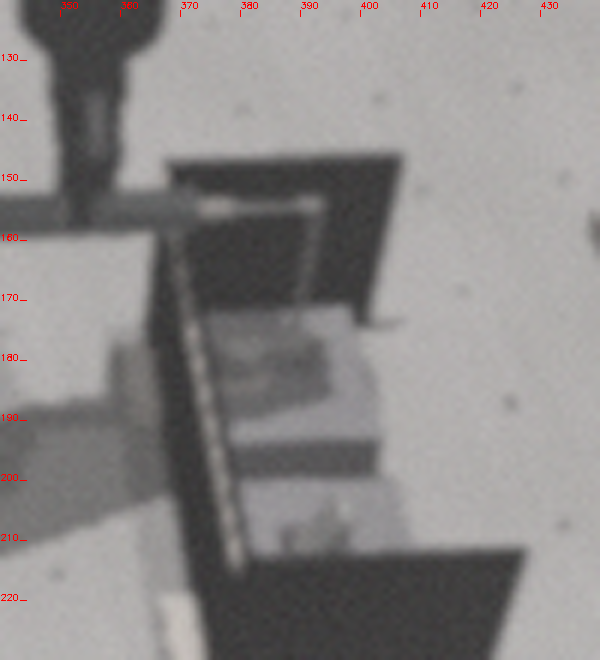

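View pics/zt7.png

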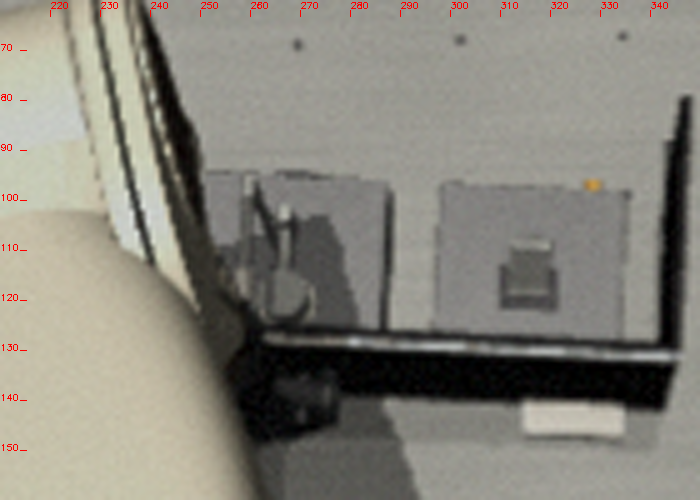

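The lever is swinging: its pin is now at (267,102). I'll continue slowly.

Call:
send_rows:
  targets:
    - [[-0.02,-0.2,0,0,0],[-0.03,-0.4,0,0,0],[-0.05,-0.6,0,0,0],[-0.06,-0.8,0,0,0],[-0.06,-0.8,0,0,0]]

```text
clock: 12.15
eef_pos: [0.5204, 0.108, 0.1501]
tool_rot: [0.039, 0.999, -0.0, -0.0]
ft_force: [1.9, 1.8, -1.4]
grip_width: 0.016
```

Call:
send_rows:
  targets:
    - [[-0.01,-0.1,0,0,0],[-0.01,-0.1,0,0,0]]

```text
clock: 12.4
eef_pos: [0.5203, 0.1072, 0.1501]
tool_rot: [0.038, 0.999, -0.0, -0.0]
ft_force: [0.9, 3.3, -2.1]
grip_width: 0.0161
```

Call:
send_rows:
  targets:
    - [[-0.01,-0.1,0,0,0],[-0.01,-0.1,0,0,0]]

```text
clock: 12.65
eef_pos: [0.5201, 0.1062, 0.1501]
tool_rot: [0.038, 0.999, 0.0, -0.0]
ft_force: [0.6, 2.5, -1.8]
grip_width: 0.016
```

Call:
send_rows:
  targets:
    - [[-0.01,-0.1,0,0,0],[-0.01,-0.1,0,0,0]]

```text
clock: 12.9
eef_pos: [0.52, 0.1053, 0.1501]
tool_rot: [0.038, 0.999, 0.0, -0.0]
ft_force: [0.0, 2.7, -0.5]
grip_width: 0.0163
```

```bash
python3 - <<'E'
from h import *
o=bot.get_obs(); print(o['clock'],o['eef_pos'],o['ft_force'],o['ft_torque'],o['grip_width'],2*np.arctan2(o['tool_rot'][1],o['tool_rot'][0])-np.pi)
snap('top','t8.png')
E
python3 zm.py t8.png 230 85 350 145 6 zt8.png
```

```text
12.9 [0.51995555 0.10526349 0.15013695] [ 0.02748128  2.65642888 -0.4824566 ] [ 1.00476524 -0.20902665  0.40454484] 0.01634068737691544 -0.07677547378970884
```

View pics/zt8.png

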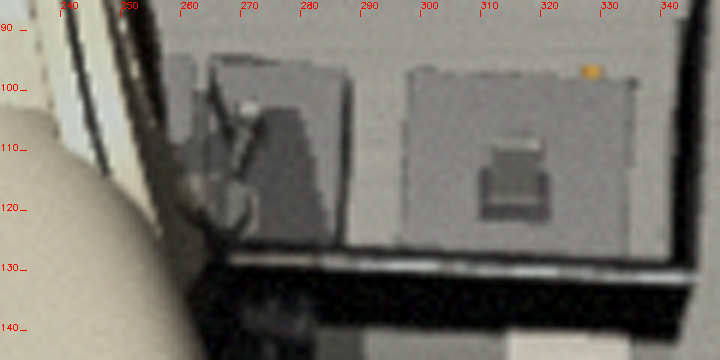

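```bash
python3 - <<'E'
from fit import *
p=[.577,.036,-.077]
for q in (0,.5,.6,.7,.8,.9):
    a=.45-q; print(q,proj(T,Tm(p,np.array([[40+44*np.cos(a),70+44*np.sin(a),69]])/1e3))[0].round(1))
E
```

```text
0 [259.9 104.6]
0.5 [267.4 103.5]
0.6 [269.  103.7]
0.7 [270.4 104.1]
0.8 [271.9 104.6]
0.9 [273.2 105.3]
```

The lever is at about 0.7 rad, so roughly 6 mm remain.

Call:
send_rows:
  targets:
    - [[-0.01,-0.1,0,0,0],[-0.02,-0.2,0,0,0],[-0.02,-0.3,0,0,0],[-0.02,-0.3,0,0,0]]

```text
clock: 13.45
eef_pos: [0.5198, 0.1022, 0.1501]
tool_rot: [0.038, 0.999, 0.0, -0.0]
ft_force: [0.0, 4.0, 0.1]
grip_width: 0.016
```

Call:
send_rows:
  targets:
    - [[-0.01,-0.1,0,0,0],[-0.01,-0.1,0,0,0]]

```text
clock: 13.7
eef_pos: [0.5198, 0.1012, 0.1501]
tool_rot: [0.038, 0.999, -0.0, -0.0]
ft_force: [0.1, 3.6, -1.2]
grip_width: 0.0159
```

```bash
python3 - <<'E'
from h import *
o=bot.get_obs(); print(o['clock'],o['eef_pos'],o['ft_force'],o['ft_torque'],o['grip_width'],2*np.arctan2(o['tool_rot'][1],o['tool_rot'][0])-np.pi)
E
```

```text
13.7 [0.51982462 0.10120518 0.15007782] [ 0.13436494  3.62888599 -1.15321426] [1.14548739 0.00646616 0.44805579] 0.01591404633648486 -0.07688542523966158
```

Call:
send_rows:
  targets:
    - [[-0.01,-0.1,0,0,0],[-0.01,-0.1,0,0,0]]

```text
clock: 13.95
eef_pos: [0.5197, 0.1002, 0.1501]
tool_rot: [0.038, 0.999, -0.0, -0.0]
ft_force: [-1.3, 4.4, -0.7]
grip_width: 0.0159
```

```bash
python3 - <<'E'
from h import *
o=bot.get_obs(); print(o['clock'],o['eef_pos'],o['ft_force'],o['ft_torque'],o['grip_width'],2*np.arctan2(o['tool_rot'][1],o['tool_rot'][0])-np.pi)
snap('top','t9.png')
E
python3 zm.py t9.png 230 85 350 145 6 zt9.png
```

```text
13.95 [0.51970282 0.10018847 0.15005248] [-1.28660453  4.37168445 -0.66435154] [1.17237043 0.04570921 0.47430849] 0.01585551389056766 -0.07688593830762924
```

View pics/zt9.png

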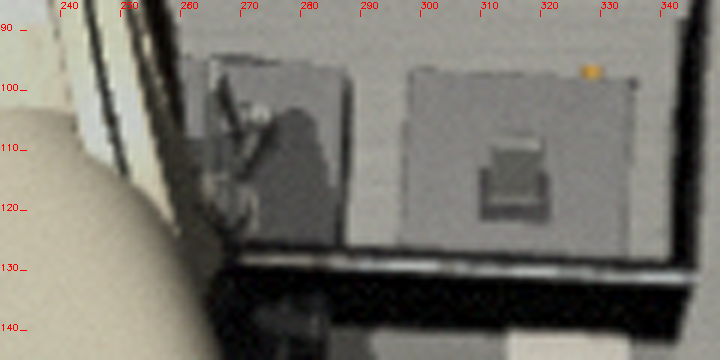

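Call:
send_rows:
  targets:
    - [[-0.01,-0.1,0,0,0],[-0.01,-0.1,0,0,0]]

```text
clock: 14.25
eef_pos: [0.5197, 0.0992, 0.1501]
tool_rot: [0.038, 0.999, 0.0, 0.0]
ft_force: [-0.7, 4.4, -0.9]
grip_width: 0.0156
```

```bash
cat > st.py <<'E'
from h import *
o=bot.get_obs(); print(o['clock'],o['eef_pos'].round(4),o['ft_force'].round(2),o['ft_torque'].round(3),round(o['grip_width'],4),2*np.arctan2(o['tool_rot'][1],o['tool_rot'][0])-np.pi)
E
python3 st.py
```

```text
14.25 [0.5197 0.0992 0.1501] [-0.67  4.37 -0.85] [1.247 0.074 0.529] 0.0156 -0.07685297968346516
```

Call:
send_rows:
  targets:
    - [[-0.01,-0.1,0,0,0],[-0.01,-0.1,0,0,0]]

```text
clock: 14.5
eef_pos: [0.5196, 0.0984, 0.1501]
tool_rot: [0.038, 0.999, 0.0, 0.0]
ft_force: [-0.0, 4.3, -1.3]
grip_width: 0.0155
```

```bash
python3 st.py
```

```text
14.5 [0.5196 0.0984 0.1501] [-0.03  4.34 -1.31] [ 1.473 -0.021  0.63 ] 0.0155 -0.07654804245178282
```

Call:
send_rows:
  targets:
    - [[0,-0.1,0,0,0],[0,-0.1,0,0,0]]

```text
clock: 14.75
eef_pos: [0.5196, 0.0975, 0.1502]
tool_rot: [0.038, 0.999, 0.0, 0.0]
ft_force: [0.2, 4.8, -1.0]
grip_width: 0.0159
```

```bash
python3 st.py
```

```text
14.75 [0.5196 0.0975 0.1502] [ 0.17  4.75 -1.03] [ 1.641 -0.039  0.731] 0.0159 -0.0763834892188413
```

Call:
send_rows:
  targets:
    - [[0,-0.1,0,0,0],[0,-0.1,0,0,0],[0,-0.1,0,0,0]]

```text
clock: 15.12
eef_pos: [0.5196, 0.0969, 0.1502]
tool_rot: [0.038, 0.999, 0.001, 0.0]
ft_force: [-1.0, 6.0, -0.5]
grip_width: 0.0159
```

```bash
python3 st.py; python3 - <<'E'
from h import *
snap('top','t10.png');snap('side','s10.png')
E
python3 zm.py t10.png 230 85 350 145 6 zt10.png;python3 zm.py s10.png 340 130 440 230 6 zs10.png
```

```text
15.125 [0.5196 0.0969 0.1502] [-0.99  6.04 -0.54] [ 1.817 -0.015  0.751] 0.0159 -0.07596829144519113
```

View pics/zt10.png

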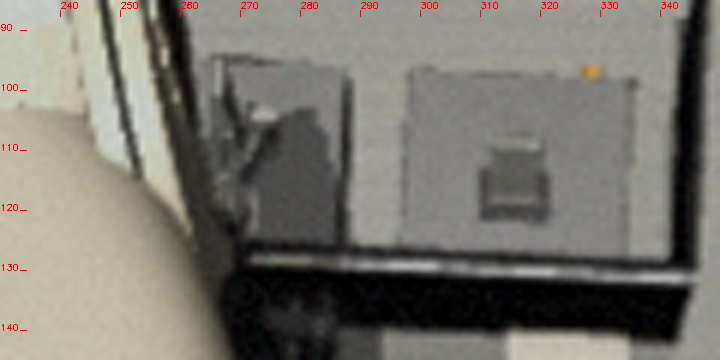

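View pics/zs10.png

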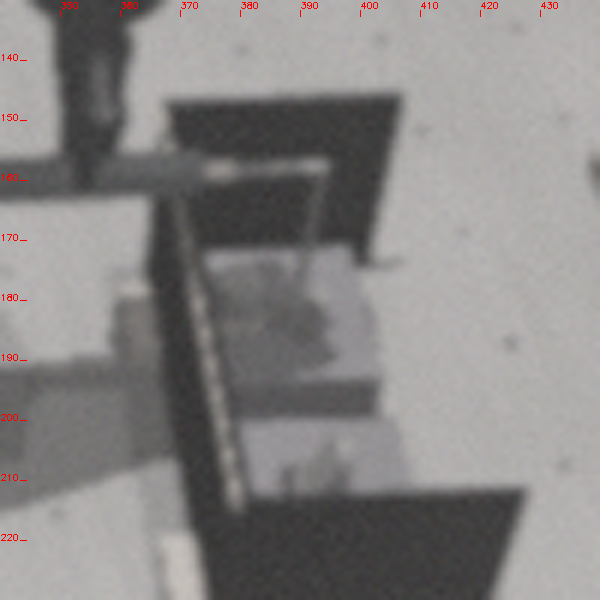

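The force is now stiff (about 6 N, above the spring's 3.3 N at this radius), and the pin at (273,104) matches the stop. I'll add one more mm and hold.

Call:
send_rows:
  targets:
    - [[0,-0.1,0,0,0],[0,-0.1,0,0,0],[0,-0.1,0,0,0],[0,-0.1,0,0,0]]

```text
clock: 15.72
eef_pos: [0.5196, 0.0961, 0.1502]
tool_rot: [0.038, 0.999, 0.001, 0.0]
ft_force: [0.1, 6.6, -0.2]
grip_width: 0.016
```

```bash
python3 st.py
```

```text
15.725 [0.5196 0.0961 0.1502] [ 0.07  6.61 -0.21] [1.969 0.022 0.826] 0.016 -0.07563310438438364
```

The kink at TCP y≈0.099 (0.04 → 0.2 N·m/mm) confirms the stop, and I held there over 0.5 s. Now I'll release and check that the lever sprang back.

Call:
send_rows:
  targets:
    - [[0.05,0.8,0,0,0],[0.12,1.6,0,0,0],[0.2,2.6,0,0,0],[0.28,3.6,0,0,0],[0.36,4.6,0,0,0],[0.44,5.6,0,0,0],[0.46,6,0,0,0],[0.46,6,0,0,0]]

```text
clock: 16.73
eef_pos: [0.5241, 0.1554, 0.15]
tool_rot: [0.038, 0.999, -0.0, -0.0]
ft_force: [-0.1, -0.6, -1.2]
grip_width: 0.0163
```

```bash
python3 st.py; python3 - <<'E'
from h import *
snap('top','t11.png')
E
python3 zm.py t11.png 230 85 350 145 6 zt11.png
```

```text
16.725 [0.5241 0.1554 0.15  ] [-0.13 -0.58 -1.18] [0.013 0.035 0.022] 0.0163 -0.07636935773755482
```

View pics/zt11.png

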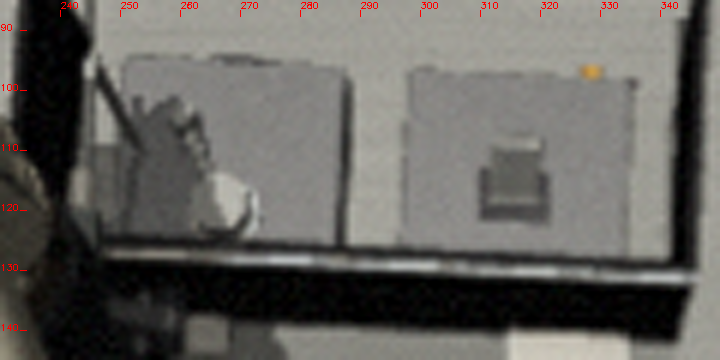

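The lever is back at rest, with its pin at (260,104). Next I'll raise and move over to the toggle.

Call:
send_rows:
  targets:
    - [[0,0,4,0,0],[0,0,8,0,0],[0,-2,10,0,0],[0.2,-7,10,0,0],[0.6,-12,10,0,0],[0.9,-16,10,0,0],[1,-18.6,10,0,0],[1,-18.6,8,0,0],[1,-18.6,7,0,0],[1,-18.6,7,0,0],[1,-18.6,7,0,0]]

```text
clock: 18.15
eef_pos: [0.5344, -0.0304, 0.2207]
tool_rot: [0.038, 0.999, -0.0, 0.0]
ft_force: [-0.5, 0.6, -1.5]
grip_width: 0.0158
```

```bash
python3 st.py; python3 - <<'E'
from h import *
snap('top','t12.png');snap('side','s12.png')
T=cal('top');S=cal('side')
o=bot.get_obs();p=o['eef_pos'];h=-.077
b=p[:2]+.133*np.array([np.cos(h),np.sin(h)]);
for z in (p[2]+.019,p[2]-.0995): print(z,proj(T,[*b,z])[0],proj(S,[*b,z])[0])
g=np.array([.577,.036]);R2=np.array([[np.cos(h),-np.sin(h)],[np.sin(h),np.cos(h)]])
print('leg local',R2.T@(b-g))
E
python3 zm.py t12.png 230 65 350 145 6 zt12.png;python3 zm.py s12.png 340 130 440 230 6 zs12.png
```

```text
18.15 [ 0.5344 -0.0304  0.2207] [-0.51  0.56 -1.46] [ 0.024  0.038 -0.   ] 0.0158 -0.07610912448756801
0.23987317790771284 [315.26695693  79.20340138] [412.69932095 167.86634941]
0.12137317790771285 [315.42940486  95.73740907] [405.8921515  195.31274157]
leg local [ 0.09586574 -0.06946264]
```

View pics/zt12.png

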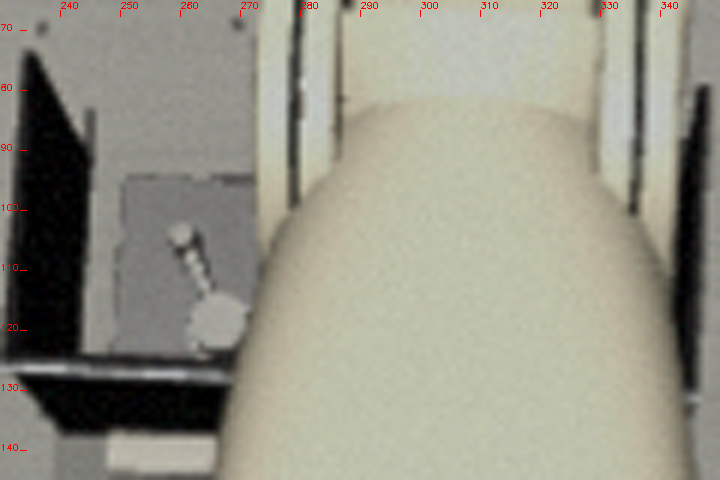

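View pics/zs12.png

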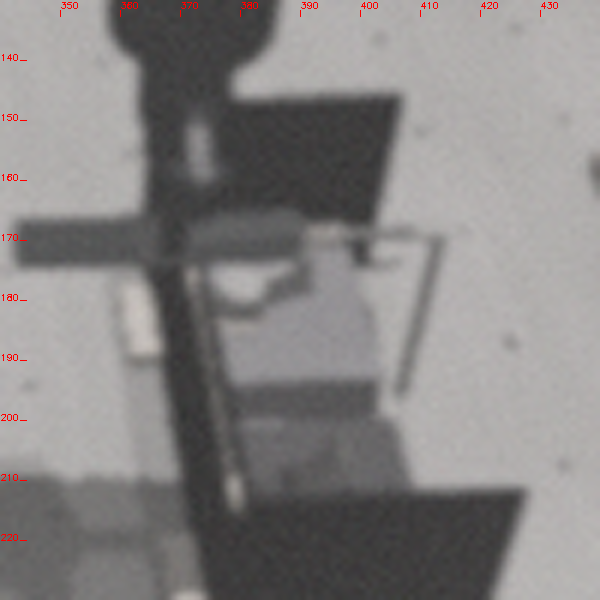

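Top is occluded by the arm, but the side view shows the leg tip at (406,196), as predicted. I'll lower behind the toggle.

Call:
send_rows:
  targets:
    - [[0,0,-2,0,0],[0,0,-4,0,0],[0,0,-5,0,0],[0,0,-5.9,0,0],[0,0,-5.9,0,0],[0,0,-5.9,0,0]]

```text
clock: 19.0
eef_pos: [0.5346, -0.0308, 0.1618]
tool_rot: [0.038, 0.999, -0.0, 0.001]
ft_force: [0.3, -0.7, -1.8]
grip_width: 0.0158
```

```bash
python3 st.py; python3 - <<'E'
from h import *
snap('side','s13.png')
E
python3 zm.py s13.png 340 130 440 230 6 zs13.png
```

```text
19.0 [ 0.5346 -0.0308  0.1618] [ 0.34 -0.73 -1.79] [ 0.004  0.031 -0.016] 0.0158 -0.076808681324112
```

View pics/zs13.png

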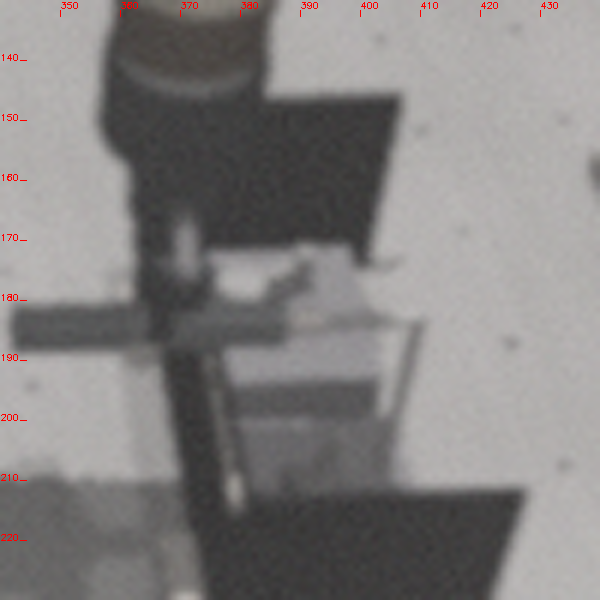

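Call:
send_rows:
  targets:
    - [[-0.7,0.05,0,0,0],[-1.3,0.1,0,0,0],[-1.6,0.12,0,0,0],[-1.8,0.14,0,0,0],[-2,0.15,0,0,0],[-2.2,0.17,0,0,0],[-2.4,0.18,0,0,0],[-2.6,0.2,0,0,0],[-2.8,0.22,0,0,0],[-3,0.23,0,0,0],[-3,0.23,0,0,0]]

```text
clock: 20.42
eef_pos: [0.5038, -0.0284, 0.161]
tool_rot: [0.038, 0.999, 0.0, -0.0]
ft_force: [0.9, 0.5, -0.6]
grip_width: 0.0157
```

```bash
python3 st.py; python3 - <<'E'
from h import *
snap('side','s14.png')
E
python3 zm.py s14.png 340 130 440 230 6 zs14.png
```

```text
20.425 [ 0.5038 -0.0284  0.161 ] [ 0.89  0.45 -0.55] [-0.021 -0.425  0.028] 0.0157 -0.07679831607418919
```

View pics/zs14.png

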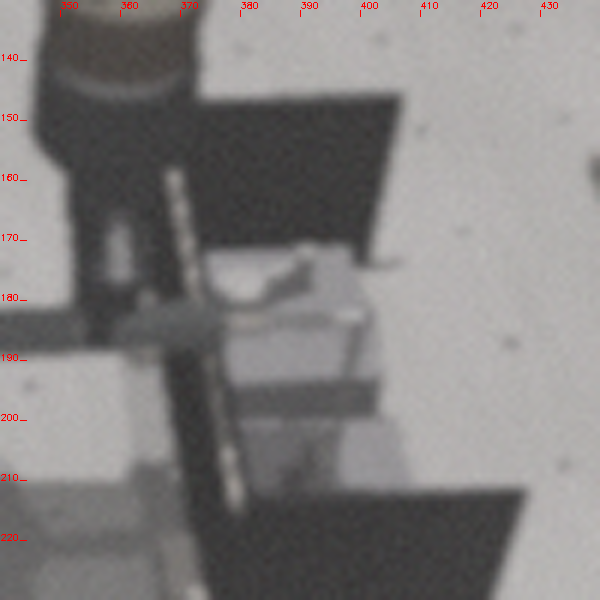

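The force is about 1.5 N and the toggle is moving. I'll continue in small steps.

Call:
send_rows:
  targets:
    - [[-0.2,0.02,0,0,0],[-0.4,0.03,0,0,0],[-0.6,0.05,0,0,0],[-0.6,0.05,0,0,0]]

```text
clock: 20.98
eef_pos: [0.498, -0.0279, 0.1611]
tool_rot: [0.038, 0.999, -0.0, 0.0]
ft_force: [0.9, 0.3, -1.3]
grip_width: 0.0162
```

```bash
python3 st.py
```

```text
20.975 [ 0.498  -0.0279  0.1611] [ 0.88  0.31 -1.29] [-0.082 -0.481  0.006] 0.0162 -0.07678079418821415
```

Call:
send_rows:
  targets:
    - [[-0.1,0.01,0,0,0],[-0.2,0.01,0,0,0],[-0.2,0.01,0,0,0]]

```text
clock: 21.35
eef_pos: [0.4961, -0.0278, 0.1611]
tool_rot: [0.038, 0.999, 0.0, -0.0]
ft_force: [0.6, 0.4, -1.1]
grip_width: 0.0162
```

```bash
python3 st.py
```

```text
21.35 [ 0.4961 -0.0278  0.1611] [ 0.63  0.35 -1.11] [ 0.01  -0.517 -0.019] 0.0162 -0.07681540400910736
```

Call:
send_rows:
  targets:
    - [[-0.1,0.01,0,0,0],[-0.1,0.01,0,0,0]]

```text
clock: 21.6
eef_pos: [0.4951, -0.0277, 0.1611]
tool_rot: [0.038, 0.999, 0.0, -0.0]
ft_force: [1.7, -0.4, -2.0]
grip_width: 0.0161
```

```bash
python3 st.py
```

```text
21.6 [ 0.4951 -0.0277  0.1611] [ 1.69 -0.4  -1.95] [-0.056 -0.609  0.003] 0.0161 -0.07675849620874109
```

Call:
send_rows:
  targets:
    - [[-0.1,0.01,0,0,0],[-0.1,0.01,0,0,0]]

```text
clock: 21.85
eef_pos: [0.4941, -0.0277, 0.1611]
tool_rot: [0.038, 0.999, -0.0, -0.0]
ft_force: [2.4, -0.3, -1.4]
grip_width: 0.0158
```

```bash
python3 st.py
```

```text
21.85 [ 0.4941 -0.0277  0.1611] [ 2.45 -0.33 -1.38] [-0.028 -0.636  0.019] 0.0158 -0.07685235548688318
```

Call:
send_rows:
  targets:
    - [[-0.1,0.01,0,0,0],[-0.1,0.01,0,0,0]]

```text
clock: 22.1
eef_pos: [0.493, -0.0275, 0.1611]
tool_rot: [0.038, 0.999, -0.0, -0.0]
ft_force: [1.4, 0.1, -1.9]
grip_width: 0.0161
```

```bash
python3 st.py
```

```text
22.1 [ 0.493  -0.0275  0.1611] [ 1.43  0.14 -1.91] [-0.146 -0.577 -0.011] 0.0161 -0.0768276674534798
```

Call:
send_rows:
  targets:
    - [[-0.1,0.01,0,0,0],[-0.1,0.01,0,0,0]]

```text
clock: 22.35
eef_pos: [0.492, -0.0274, 0.1611]
tool_rot: [0.038, 0.999, -0.0, -0.0]
ft_force: [2.2, -0.1, -0.9]
grip_width: 0.0162
```

```bash
python3 st.py
```

```text
22.35 [ 0.492  -0.0274  0.1611] [ 2.19 -0.1  -0.93] [-0.088 -0.594 -0.022] 0.0162 -0.07679932477460083
```

Call:
send_rows:
  targets:
    - [[-0.1,0.01,0,0,0],[-0.1,0.01,0,0,0]]

```text
clock: 22.6
eef_pos: [0.491, -0.0273, 0.161]
tool_rot: [0.038, 0.999, -0.0, -0.0]
ft_force: [1.9, -0.2, -1.7]
grip_width: 0.0159
```

```bash
python3 st.py; python3 - <<'E'
from h import *
snap('side','s15.png')
E
python3 zm.py s15.png 340 130 440 230 6 zs15.png
```

```text
22.6 [ 0.491  -0.0273  0.161 ] [ 1.91 -0.2  -1.7 ] [-0.083 -0.58   0.025] 0.0159 -0.07679846139312252
```

View pics/zs15.png

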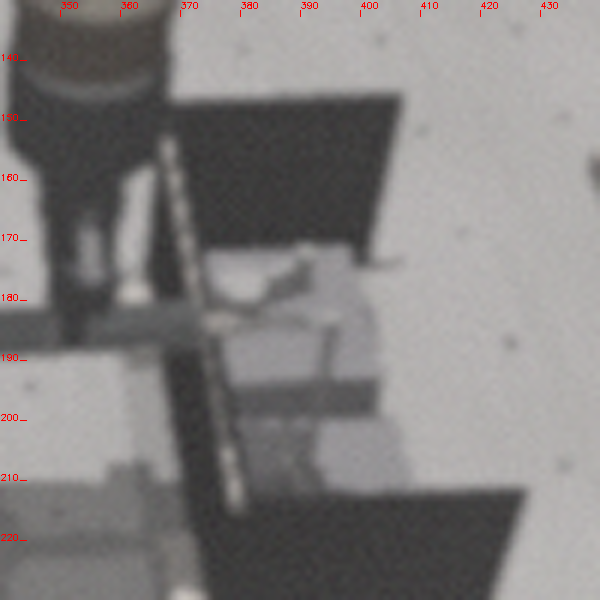

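Call:
send_rows:
  targets:
    - [[-0.1,0.01,0,0,0],[-0.1,0.01,0,0,0]]

```text
clock: 22.9
eef_pos: [0.49, -0.0272, 0.1612]
tool_rot: [0.038, 0.999, 0.0, -0.0]
ft_force: [1.6, -0.1, -1.2]
grip_width: 0.016
```

```bash
python3 st.py
```

```text
22.9 [ 0.49   -0.0272  0.1612] [ 1.64 -0.08 -1.18] [-0.044 -0.481  0.026] 0.016 -0.07669152524349832
```

Call:
send_rows:
  targets:
    - [[-0.1,0.01,0,0,0],[-0.1,0.01,0,0,0]]

```text
clock: 23.15
eef_pos: [0.4893, -0.0271, 0.1613]
tool_rot: [0.038, 0.999, 0.0, 0.0]
ft_force: [2.2, -0.3, -1.1]
grip_width: 0.0159
```

```bash
python3 st.py
```

```text
23.15 [ 0.4893 -0.0271  0.1613] [ 2.25 -0.26 -1.08] [-0.049 -0.788 -0.014] 0.0159 -0.07677115347968488
```

Call:
send_rows:
  targets:
    - [[-0.1,0.01,0,0,0],[-0.1,0.01,0,0,0]]

```text
clock: 23.4
eef_pos: [0.4883, -0.0271, 0.1613]
tool_rot: [0.038, 0.999, 0.0, 0.0]
ft_force: [1.9, 1.2, -0.1]
grip_width: 0.016
```

```bash
python3 st.py
```

```text
23.4 [ 0.4883 -0.0271  0.1613] [ 1.92  1.17 -0.12] [-0.109 -0.882  0.013] 0.016 -0.0768034672341602
```

Call:
send_rows:
  targets:
    - [[-0.1,0.01,0,0,0],[-0.1,0.01,0,0,0]]

```text
clock: 23.65
eef_pos: [0.4874, -0.027, 0.1613]
tool_rot: [0.038, 0.999, -0.0, 0.0]
ft_force: [3.7, -1.0, -1.4]
grip_width: 0.0159
```

```bash
python3 st.py
```

```text
23.65 [ 0.4874 -0.027   0.1613] [ 3.7  -1.   -1.39] [-0.132 -1.205  0.016] 0.0159 -0.07678751707461284
```

Call:
send_rows:
  targets:
    - [[-0.1,0.01,0,0,0],[-0.1,0.01,0,0,0]]

```text
clock: 23.9
eef_pos: [0.4863, -0.0269, 0.1613]
tool_rot: [0.038, 0.999, -0.0, 0.0]
ft_force: [3.8, -0.7, -0.8]
grip_width: 0.016
```

```bash
python3 st.py
```

```text
23.9 [ 0.4863 -0.0269  0.1613] [ 3.83 -0.73 -0.83] [-0.103 -1.367 -0.008] 0.016 -0.07684483038172596
```

Call:
send_rows:
  targets:
    - [[-0.1,0.01,0,0,0],[-0.1,0.01,0,0,0],[-0.1,0.01,0,0,0]]

```text
clock: 24.28
eef_pos: [0.4853, -0.0268, 0.1613]
tool_rot: [0.038, 0.999, -0.0, 0.0]
ft_force: [3.8, 0.6, -0.4]
grip_width: 0.0157
```

```bash
python3 st.py;  python3 - <<'E'
from h import *
snap('side','s16.png')
E
python3 zm.py s16.png 340 130 440 230 6 zs16.png
```

```text
24.275 [ 0.4853 -0.0268  0.1613] [ 3.75  0.62 -0.37] [-0.125 -1.477  0.006] 0.0157 -0.07679103118285413
```

View pics/zs16.png

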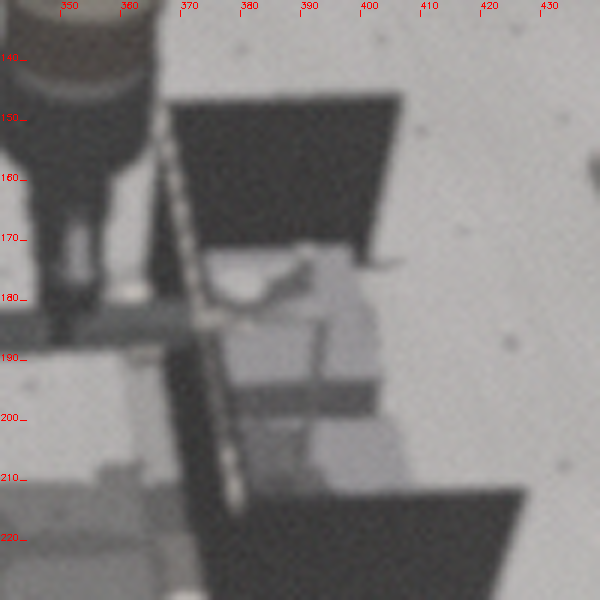

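Call:
send_rows:
  targets:
    - [[-0.1,0.01,0,0,0],[-0.2,0.02,0,0,0],[-0.2,0.02,0,0,0]]

```text
clock: 24.7
eef_pos: [0.4834, -0.0265, 0.1612]
tool_rot: [0.038, 0.999, 0.0, 0.0]
ft_force: [4.6, -0.3, -3.0]
grip_width: 0.0162
```

```bash
python3 st.py
```

```text
24.7 [ 0.4834 -0.0265  0.1612] [ 4.65 -0.28 -2.95] [-0.054 -1.491  0.039] 0.0162 -0.07674058418883867
```

The torque has levelled off at about 1.5 N·m (4 to 5 N), well past the kink. I'll retreat, raise and look.

Call:
send_rows:
  targets:
    - [[1,-0.08,0,0,0],[2,-0.15,0,0,0],[3,-0.23,0,0,0],[3,-0.23,4,0,0],[3,-0.23,8,0,0],[3,-3,12,0,0],[2,-8,14,0,0],[2,-13,14,0,0],[2,-15,14,0,0],[2,-15,14,0,0],[2,-15,14,0,0]]

```text
clock: 26.08
eef_pos: [0.503, -0.1756, 0.3005]
tool_rot: [0.038, 0.999, 0.001, -0.001]
ft_force: [-0.2, 0.1, -1.3]
grip_width: 0.0159
```

```bash
python3 st.py;  python3 - <<'E'
from h import *
import pickle
o=bot.get_obs();pickle.dump(cal('wrist',o),open('w17.pkl','wb'))
snap('side','s17.png');snap('wrist','w17.png');snap('top','t17.png')
for k in ('toggle','toggle_tip'): print(vision.boxes_of(k,'wrist'))
E
python3 zm.py s17.png 320 130 470 270 5 zs17.png; python3 zm.py t17.png 230 85 350 145 6 zt17.png
```

```text
26.075 [ 0.503  -0.1756  0.3005] [-0.18  0.12 -1.3 ] [0.032 0.076 0.024] 0.0159 -0.07600686596063433
[{'uv': [419.7, 238.7], 'score': 0.7}]
[{'uv': [420.2, 239.6], 'score': 0.64}]
```

View pics/zs17.png

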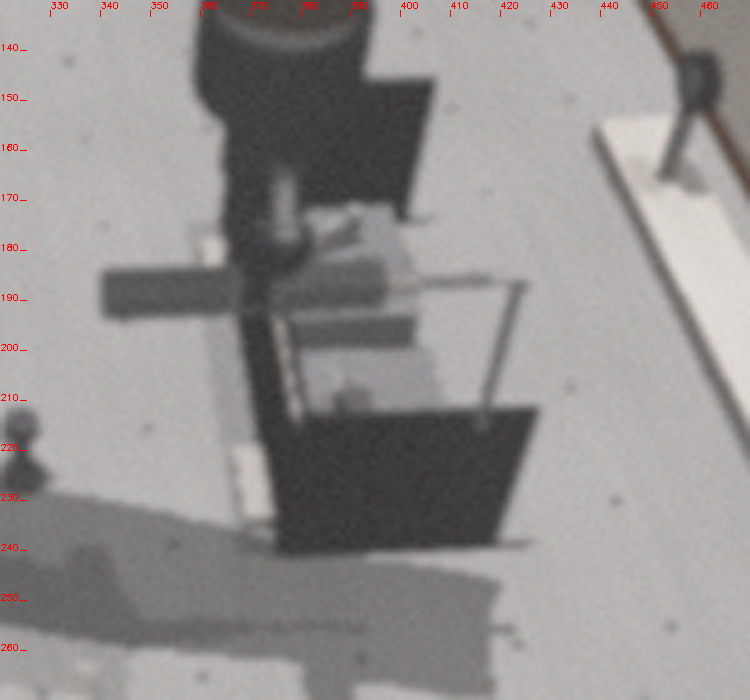

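View pics/w17.png

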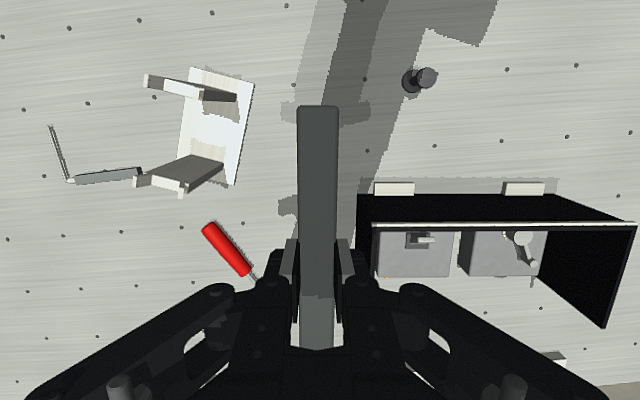

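View pics/zt17.png

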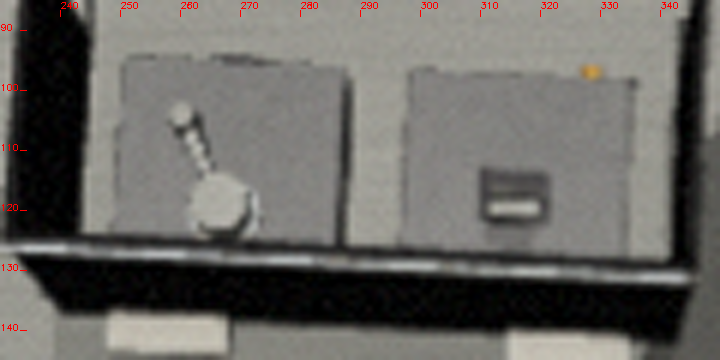

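```bash
python3 zm.py w17.png 360 190 480 290 6 zw17.png; python3 - <<'E'
from fit import *
import pickle
W=pickle.load(open('w17.pkl','rb'))
for p in ([.577,.036,-.077],[.5762,.0351,-.0797],[.5783,.0365,-.073]):
  for q in (0,.6,.7,.8,.9):
    a=.45-q; w=Tm(p,np.array([[56+40*np.sin(a),-70,46+40*np.cos(a)]])/1e3); w2=Tm(p,np.array([[56+40*np.sin(a)+4*np.cos(a),-70,46+40*np.cos(a)-4*np.sin(a)]])/1e3)
    print(q,proj(T,w)[0].round(1),'wristcorner',proj(W,w2)[0].round(1), proj(W,w)[0].round(1))
E
```

```text
0 [315.3 108.2] wristcorner [423.7 263.1] [424.4 261.3]
0.6 [314.8 115.9] wristcorner [426.9 249.7] [427.1 246.8]
0.7 [314.7 117.3] wristcorner [427.1 246.8] [427.2 243.8]
0.8 [314.7 118.8] wristcorner [427.2 243.9] [427.2 240.8]
0.9 [314.6 120.2] wristcorner [427.2 240.8] [427.1 237.8]
0 [315.6 108.5] wristcorner [422.9 262.5] [423.6 260.7]
0.6 [315.2 116.2] wristcorner [426.2 249.1] [426.3 246.2]
0.7 [315.1 117.7] wristcorner [426.4 246.2] [426.4 243.2]
0.8 [315.  119.1] wristcorner [426.5 243.2] [426.4 240.2]
0.9 [315.  120.5] wristcorner [426.5 240.2] [426.4 237.2]
0 [315.  107.6] wristcorner [424.3 264.1] [424.9 262.3]
0.6 [314.6 115.3] wristcorner [427.4 250.7] [427.5 247.9]
0.7 [314.5 116.8] wristcorner [427.6 247.9] [427.6 244.9]
0.8 [314.4 118.2] wristcorner [427.7 244.9] [427.6 241.9]
0.9 [314.4 119.6] wristcorner [427.7 241.9] [427.5 238.9]
```

View pics/zw17.png

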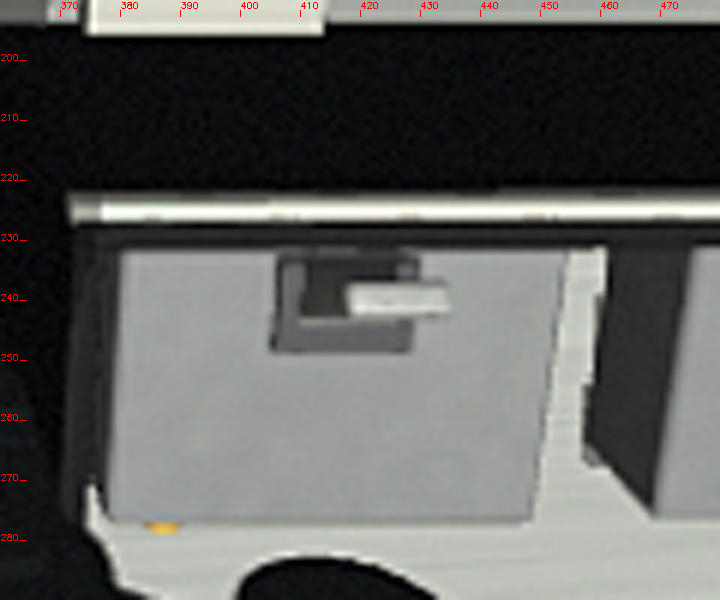

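```bash
python3 - <<'E'
from fit2 import *
import cv2
t=cv2.imread('pics/t17.png',0).astype(float); t0=cv2.imread('pics/t11.png',0).astype(float)
print('t17 rows112-130',[(r,int(t[r,312:318].mean())) for r in range(110,134)])
print('t11',[(r,int(t0[r,312:318].mean())) for r in range(102,134)])
w=cv2.imread('pics/w17.png',0).astype(float); print('w17',[(r,int(w[r,419:430].mean())) for r in range(226,256)], [(r,int(w[r,390:396].mean())) for r in range(266,284)])
W17=pickle.load(open('w17.pkl','rb'))
for q in (.7,.8,.9):
    a=.45-q
    for sg in (-4,4):
        L=[56+40*np.sin(a)+sg*np.cos(a),-70,46+40*np.cos(a)-sg*np.sin(a)]
        for p in ([.577,.036,-.077],):
            print(q,sg,proj(T,Tm(p,np.array([L])/1e3))[0].round(1),proj(W17,Tm(p,np.array([L])/1e3))[0].round(1))
p=[.577,.036,-.077]
print('refs', [ (l,proj(T,Tm(p,np.array([l])/1e3))[0].round(1),proj(W17,Tm(p,np.array([l])/1e3))[0].round(1)) for l in ([118,-70,45],[118,-110,45],[-3,-70,140],[3,-70,140])])
E
```

```text
t17 rows112-130 [(110, 128), (111, 128), (112, 125), (113, 101), (114, 76), (115, 79), (116, 88), (117, 70), (118, 108), (119, 168), (120, 134), (121, 60), (122, 74), (123, 108), (124, 111), (125, 112), (126, 103), (127, 52), (128, 42), (129, 111), (130, 151), (131, 40), (132, 4), (133, 2)]
t11 [(102, 131), (103, 131), (104, 129), (105, 132), (106, 129), (107, 125), (108, 137), (109, 129), (110, 97), (111, 93), (112, 95), (113, 96), (114, 92), (115, 93), (116, 92), (117, 102), (118, 114), (119, 77), (120, 70), (121, 89), (122, 135), (123, 140), (124, 139), (125, 138), (126, 121), (127, 55), (128, 44), (129, 113), (130, 155), (131, 43), (132, 2), (133, 4)]
w17 [(226, 150), (227, 10), (228, 41), (229, 39), (230, 30), (231, 57), (232, 68), (233, 53), (234, 58), (235, 63), (236, 48), (237, 133), (238, 185), (239, 192), (240, 197), (241, 215), (242, 160), (243, 122), (244, 105), (245, 102), (246, 104), (247, 102), (248, 107), (249, 154), (250, 160), (251, 157), (252, 156), (253, 156), (254, 156), (255, 156)] [(266, 155), (267, 155), (268, 155), (269, 154), (270, 154), (271, 154), (272, 154), (273, 155), (274, 155), (275, 155), (276, 147), (277, 160), (278, 184), (279, 189), (280, 193), (281, 191), (282, 189), (283, 192)]
0.7 -4 [314.7 118.8] [427.2 240.9]
0.7 4 [314.8 115.9] [427.1 246.8]
0.8 -4 [314.6 120.2] [427.1 237.8]
0.8 4 [314.7 117.3] [427.2 243.9]
0.9 -4 [314.6 121.6] [426.9 234.8]
0.9 4 [314.7 118.8] [427.2 240.8]
refs [([118, -70, 45], array([316.1,  97.3]), array([413.3, 276.1])), ([118, -110, 45], array([329.7,  98. ]), array([387.1, 276.2])), ([-3, -70, 140], array([313.7, 129.4]), array([448.5, 224.5])), ([3, -70, 140], array([313.8, 127.2]), array([447.8, 229.5]))]
```

The images put the toggle at about 0.84±0.05, and the kink says it hit the stop. I'll pull once more at a slightly higher contact point to be sure.

Call:
send_rows:
  targets:
    - [[0.3,5,0,0,0],[0.7,10,0,0,0],[1.1,14.6,-2,0,0],[1.1,14.6,-6,0,0],[1.1,14.6,-10,0,0],[1.1,14.6,-12.5,0,0],[1.1,14.6,-13.5,0,0],[1.1,14.6,-13.5,0,0],[1.1,14.6,-13.5,0,0]]

```text
clock: 27.45
eef_pos: [0.5152, -0.0306, 0.1676]
tool_rot: [0.038, 0.999, -0.0, 0.001]
ft_force: [-0.4, 0.4, -2.0]
grip_width: 0.016
```

```bash
python3 st.py
```

```text
27.45 [ 0.5152 -0.0306  0.1676] [-0.38  0.42 -2.01] [-0.017  0.059  0.034] 0.016 -0.07675946608217821
```

Call:
send_rows:
  targets:
    - [[-0.6,0.05,0,0,0],[-1.2,0.09,0,0,0],[-1.6,0.12,0,0,0],[-1.6,0.12,0,0,0]]

```text
clock: 27.95
eef_pos: [0.4978, -0.0294, 0.1663]
tool_rot: [0.038, 0.999, -0.0, 0.0]
ft_force: [0.1, 0.8, -1.6]
grip_width: 0.0161
```

```bash
python3 st.py
```

```text
27.95 [ 0.4978 -0.0294  0.1663] [ 0.06  0.82 -1.57] [-0.006  0.055 -0.   ] 0.0161 -0.07688777734786534
```

Call:
send_rows:
  targets:
    - [[-0.1,0.01,0,0,0],[-0.2,0.02,0,0,0],[-0.2,0.02,0,0,0]]

```text
clock: 28.32
eef_pos: [0.4961, -0.0292, 0.166]
tool_rot: [0.038, 0.999, -0.0, -0.0]
ft_force: [0.7, 0.7, -2.1]
grip_width: 0.0161
```

```bash
python3 st.py
```

```text
28.325 [ 0.4961 -0.0292  0.166 ] [ 0.66  0.66 -2.12] [0.017 0.012 0.002] 0.0161 -0.07682961854345782
```

Call:
send_rows:
  targets:
    - [[-0.1,0.01,0,0,0],[-0.2,0.02,0,0,0],[-0.2,0.02,0,0,0]]

```text
clock: 28.7
eef_pos: [0.494, -0.0289, 0.1661]
tool_rot: [0.038, 0.999, -0.0, -0.0]
ft_force: [-0.2, 0.4, -1.2]
grip_width: 0.0158
```

```bash
python3 st.py
```

```text
28.7 [ 0.494  -0.0289  0.1661] [-0.24  0.36 -1.22] [ 0.002  0.072 -0.029] 0.0158 -0.0767956298034238
```

Call:
send_rows:
  targets:
    - [[-0.1,0.01,0,0,0],[-0.2,0.02,0,0,0],[-0.2,0.02,0,0,0]]

```text
clock: 29.08
eef_pos: [0.492, -0.0287, 0.1661]
tool_rot: [0.038, 0.999, -0.0, -0.0]
ft_force: [0.5, -0.0, -1.9]
grip_width: 0.0161
```

```bash
python3 st.py
```

```text
29.075 [ 0.492  -0.0287  0.1661] [ 0.49 -0.01 -1.89] [ 0.034  0.048 -0.042] 0.0161 -0.0767694945700721
```

Call:
send_rows:
  targets:
    - [[-0.1,0.01,0,0,0],[-0.1,0.01,0,0,0]]

```text
clock: 29.32
eef_pos: [0.4911, -0.0287, 0.1661]
tool_rot: [0.038, 0.999, -0.0, -0.0]
ft_force: [0.7, -0.5, -2.1]
grip_width: 0.0161
```

```bash
python3 st.py
```

```text
29.325 [ 0.4911 -0.0287  0.1661] [ 0.66 -0.53 -2.11] [-0.056  0.012  0.005] 0.0161 -0.07683741347044037
```

Call:
send_rows:
  targets:
    - [[-0.1,0.01,0,0,0],[-0.1,0.01,0,0,0]]

```text
clock: 29.58
eef_pos: [0.4901, -0.0286, 0.1661]
tool_rot: [0.038, 0.999, 0.0, -0.0]
ft_force: [0.5, -0.6, -0.8]
grip_width: 0.0156
```

```bash
python3 st.py
```

```text
29.575 [ 0.4901 -0.0286  0.1661] [ 0.47 -0.62 -0.78] [-0.002  0.059 -0.047] 0.0156 -0.07685077215936387
```

Call:
send_rows:
  targets:
    - [[-0.1,0.01,0,0,0],[-0.1,0.01,0,0,0]]

```text
clock: 29.82
eef_pos: [0.489, -0.0284, 0.1661]
tool_rot: [0.038, 0.999, 0.0, -0.0]
ft_force: [0.6, -0.6, -1.6]
grip_width: 0.0159
```

```bash
python3 st.py
```

```text
29.825 [ 0.489  -0.0284  0.1661] [ 0.64 -0.56 -1.63] [-0.026 -0.03  -0.015] 0.0159 -0.07677489422343386
```

Call:
send_rows:
  targets:
    - [[-0.1,0.01,0,0,0],[-0.1,0.01,0,0,0]]

```text
clock: 30.08
eef_pos: [0.4881, -0.0284, 0.1661]
tool_rot: [0.038, 0.999, 0.0, -0.0]
ft_force: [0.7, 0.6, -1.4]
grip_width: 0.0156
```

```bash
python3 st.py
```

```text
30.075 [ 0.4881 -0.0284  0.1661] [ 0.69  0.61 -1.36] [ 0.02   0.032 -0.041] 0.0156 -0.07680278984749922
```

Call:
send_rows:
  targets:
    - [[-0.1,0.01,0,0,0],[-0.1,0.01,0,0,0]]

```text
clock: 30.32
eef_pos: [0.4872, -0.0283, 0.1662]
tool_rot: [0.038, 0.999, -0.0, 0.0]
ft_force: [0.6, -0.4, -1.8]
grip_width: 0.0162
```

```bash
python3 st.py
```

```text
30.325 [ 0.4872 -0.0283  0.1662] [ 0.56 -0.44 -1.8 ] [ 0.034  0.006 -0.008] 0.0162 -0.07679451528384762
```

Call:
send_rows:
  targets:
    - [[-0.1,0.01,0,0,0],[-0.1,0.01,0,0,0]]

```text
clock: 30.58
eef_pos: [0.4862, -0.0281, 0.1662]
tool_rot: [0.038, 0.999, 0.0, 0.0]
ft_force: [-0.2, -0.0, -1.1]
grip_width: 0.0158
```

```bash
python3 st.py
```

```text
30.575 [ 0.4862 -0.0281  0.1662] [-0.18 -0.05 -1.08] [-0.01  -0.109 -0.034] 0.0158 -0.0767497388063938
```

Call:
send_rows:
  targets:
    - [[-0.1,0.01,0,0,0],[-0.1,0.01,0,0,0]]

```text
clock: 30.82
eef_pos: [0.4853, -0.0281, 0.1663]
tool_rot: [0.038, 0.999, -0.0, 0.0]
ft_force: [1.4, -0.3, -0.8]
grip_width: 0.0158
```

```bash
python3 st.py
```

```text
30.825 [ 0.4853 -0.0281  0.1663] [ 1.42 -0.32 -0.79] [-0.038 -0.263  0.022] 0.0158 -0.07681234158666594
```

Call:
send_rows:
  targets:
    - [[-0.1,0.01,0,0,0],[-0.1,0.01,0,0,0]]

```text
clock: 31.08
eef_pos: [0.4843, -0.028, 0.1663]
tool_rot: [0.038, 0.999, -0.0, 0.0]
ft_force: [1.8, -0.9, -1.1]
grip_width: 0.0159
```

```bash
python3 st.py; python3 - <<'E'
from h import *
snap('side','s18.png')
E
python3 zm.py s18.png 310 130 440 230 6 zs18.png
```

```text
31.075 [ 0.4843 -0.028   0.1663] [ 1.75 -0.86 -1.08] [-0.048 -0.449  0.02 ] 0.0159 -0.07679638785841414
```

View pics/zs18.png

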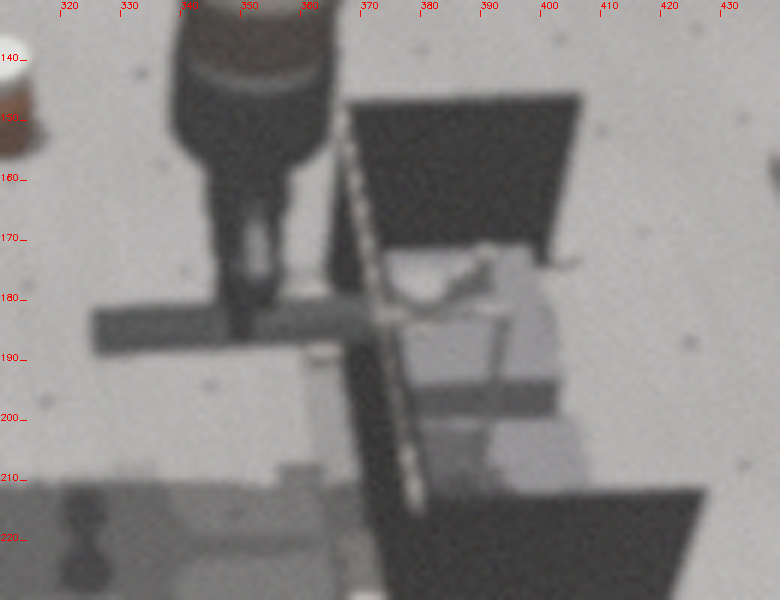

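Call:
send_rows:
  targets:
    - [[-0.1,0.01,0,0,0],[-0.1,0.01,0,0,0]]

```text
clock: 31.38
eef_pos: [0.4833, -0.0279, 0.1663]
tool_rot: [0.038, 0.999, -0.0, 0.0]
ft_force: [1.5, 0.4, -0.1]
grip_width: 0.0157
```

```bash
python3 st.py
```

```text
31.375 [ 0.4833 -0.0279  0.1663] [ 1.46  0.42 -0.09] [-0.064 -0.606  0.03 ] 0.0157 -0.07683658952717254
```

Call:
send_rows:
  targets:
    - [[-0.1,0.01,0,0,0],[-0.1,0.01,0,0,0]]

```text
clock: 31.62
eef_pos: [0.4825, -0.0277, 0.1663]
tool_rot: [0.038, 0.999, -0.0, 0.0]
ft_force: [3.4, -1.2, -1.7]
grip_width: 0.016
```

```bash
python3 st.py
```

```text
31.625 [ 0.4825 -0.0277  0.1663] [ 3.38 -1.17 -1.69] [-0.023 -0.886 -0.028] 0.016 -0.07674086232625221
```

Call:
send_rows:
  targets:
    - [[-0.1,0.01,0,0,0],[-0.1,0.01,0,0,0]]

```text
clock: 31.88
eef_pos: [0.4813, -0.0276, 0.1663]
tool_rot: [0.038, 0.999, -0.0, 0.0]
ft_force: [2.8, -0.5, -0.7]
grip_width: 0.0162
```

```bash
python3 st.py
```

```text
31.875 [ 0.4813 -0.0276  0.1663] [ 2.8  -0.51 -0.74] [-0.097 -1.053  0.046] 0.0162 -0.07676271976319438
```

Call:
send_rows:
  targets:
    - [[-0.1,0.01,0,0,0],[-0.1,0.01,0,0,0]]

```text
clock: 32.12
eef_pos: [0.4804, -0.0276, 0.1663]
tool_rot: [0.038, 0.999, 0.0, 0.0]
ft_force: [4.6, -0.0, -1.6]
grip_width: 0.0161
```

```bash
python3 st.py
```

```text
32.125 [ 0.4804 -0.0276  0.1663] [ 4.65 -0.04 -1.6 ] [-0.081 -1.291 -0.011] 0.0161 -0.07679967947164501
```

Call:
send_rows:
  targets:
    - [[-0.1,0.01,0,0,0],[-0.1,0.01,0,0,0]]

```text
clock: 32.38
eef_pos: [0.4795, -0.0275, 0.1663]
tool_rot: [0.038, 0.999, -0.0, 0.0]
ft_force: [4.3, -0.5, -2.5]
grip_width: 0.0162
```

```bash
python3 st.py
```

```text
32.375 [ 0.4795 -0.0275  0.1663] [ 4.28 -0.5  -2.52] [-0.111 -1.45   0.023] 0.0162 -0.07675869531265933
```

Force rose straight through the friction level with no plateau, so the toggle was already on its stop. Returning the hook now.

Call:
send_rows:
  targets:
    - [[1.5,-0.12,0,0,0],[3,-0.23,0,0,0],[3,-0.23,4,0,0],[3,-0.23,9,0,0],[3,-1,14.5,0,0],[2,-6,14.5,-0.05,0],[1,-11,14.5,-0.1,0],[0,-16,14.5,-0.15,0],[-1,-21,14.5,-0.2,0],[-2,-26,14.5,-0.25,0],[-2.8,-29.5,14.5,-0.284,0],[-2.8,-29.5,14.5,-0.284,0]]

```text
clock: 33.88
eef_pos: [0.4483, -0.3235, 0.3092]
tool_rot: [0.182, 0.983, 0.001, -0.003]
ft_force: [0.8, 1.0, -1.4]
grip_width: 0.0161
```

Call:
send_rows:
  targets:
    - [[0,0,0,0,0],[0,0,0,0,0]]

```text
clock: 34.12
eef_pos: [0.4509, -0.321, 0.3109]
tool_rot: [0.179, 0.984, 0.0, -0.001]
ft_force: [-0.2, 0.8, -1.8]
grip_width: 0.0161
```

```bash
python3 st.py;  python3 - <<'E'
from h import *
import pickle
o=bot.get_obs();pickle.dump(cal('wrist',o),open('w19.pkl','wb'))
snap('side','s19.png');snap('wrist','w19.png');snap('top','t19.png')
E
python3 zm.py s19.png 310 200 440 290 6 zs19.png; python3 zm.py t19.png 230 65 350 145 6 zt19.png;python3 zm.py t19.png 430 85 490 145 6 zt19b.png
```

```text
34.125 [ 0.4509 -0.321   0.3109] [-0.24  0.79 -1.81] [-0.017  0.005 -0.039] 0.0161 -0.3591954505396404
```

View pics/zs19.png

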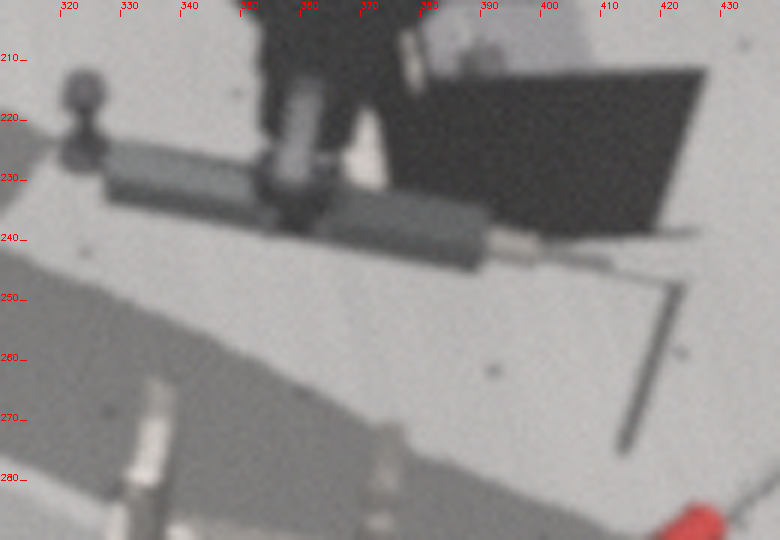

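View pics/w19.png

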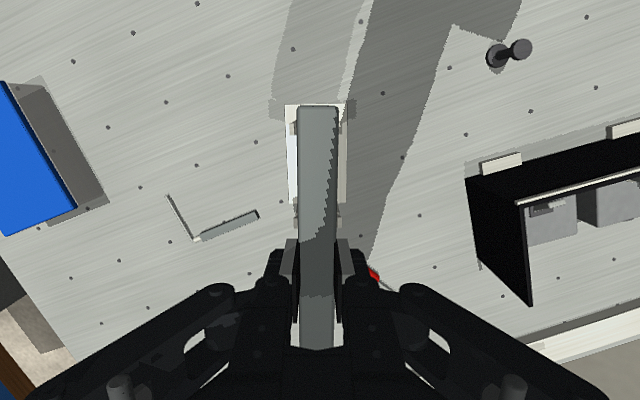

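View pics/zt19.png

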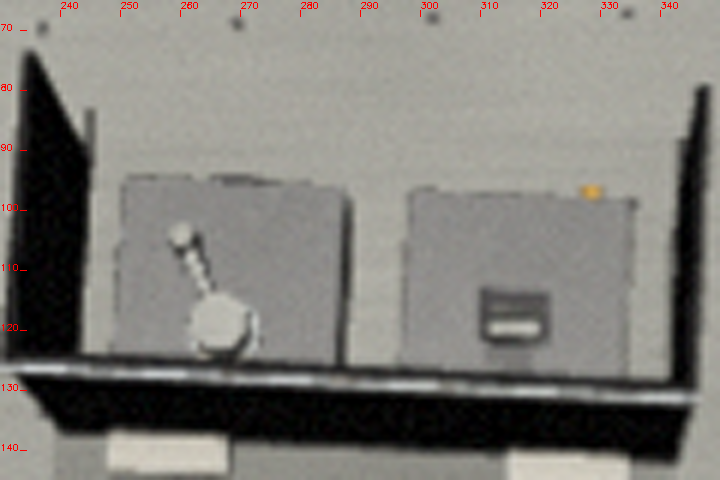

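View pics/zt19b.png

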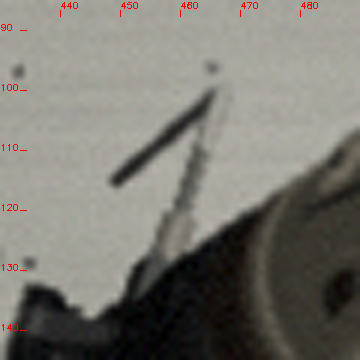

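Call:
send_rows:
  targets:
    - [[0.05,-0.1,-5,0,0],[0.05,-0.1,-10,0,0],[0.05,-0.1,-13,0,0],[0.05,-0.1,-15,0,0],[0.05,-0.1,-16.2,0,0],[0.05,-0.1,-17,0,0],[0.05,-0.1,-17.4,0,0],[0.05,-0.1,-17.7,0,0],[0.05,-0.1,-17.7,0,0]]

```text
clock: 35.4
eef_pos: [0.4518, -0.3236, 0.1344]
tool_rot: [0.179, 0.984, -0.0, 0.0]
ft_force: [-0.2, -0.0, -0.4]
grip_width: 0.0162
```

```bash
python3 st.py
```

```text
35.4 [ 0.4518 -0.3236  0.1344] [-0.24 -0.03 -0.44] [-0.008  0.068 -0.044] 0.0162 -0.3608534881467742
```

Call:
send_rows:
  targets:
    - [[0,0,-0.2,0,0],[0,0,-0.3,0,0],[0,0,-0.3,0,0]]

```text
clock: 35.78
eef_pos: [0.4519, -0.3236, 0.1315]
tool_rot: [0.179, 0.984, -0.0, 0.0]
ft_force: [0.3, 0.1, 0.6]
grip_width: 0.0162
```

```bash
python3 st.py;python3 - <<'E'
from h import *
snap('side','s20.png')
E
python3 zm.py s20.png 310 220 460 330 5 zs20.png
```

```text
35.775 [ 0.4519 -0.3236  0.1315] [0.26 0.08 0.6 ] [0.036 0.126 0.02 ] 0.0162 -0.36082674203298204
```

View pics/zs20.png

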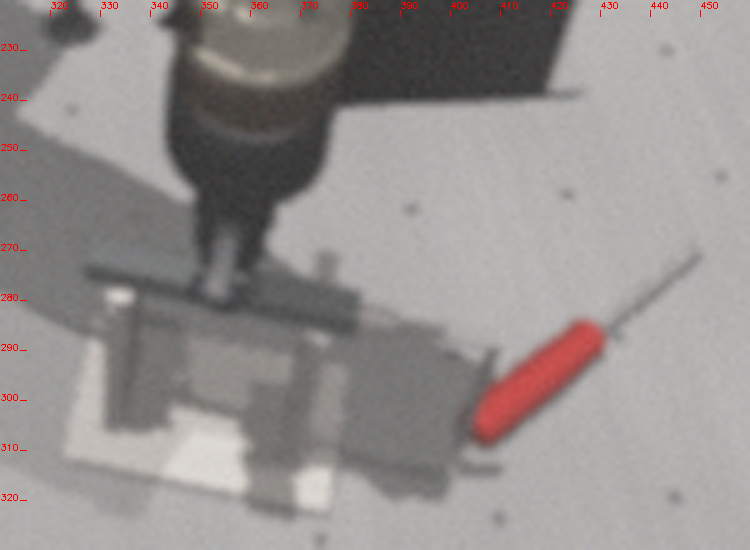

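The handle is resting in the notches with force beginning to transfer. I'll release it and lift off.

Call:
send_rows:
  targets:
    - [[0,0.1,0,0,0],[0,0.1,-0.05,0,0],[0,0.1,-0.05,0,2.5],[0,0.1,-0.05,0,5],[0,0.1,-0.05,0,8.5],[0,0.1,-0.05,0,8.5],[0,0.1,-0.05,0,8.5],[0,0.1,3,0,8.5],[0,0.1,8,0,8.5],[0,0.1,14,0,8.5],[0,0.1,14,0,8.5],[0,0.1,14,0,8.5]]

```text
clock: 37.33
eef_pos: [0.4516, -0.3224, 0.2709]
tool_rot: [0.179, 0.984, -0.0, 0.0]
ft_force: [0.1, 0.6, -1.3]
grip_width: 0.0853
```

```bash
python3 st.py;python3 - <<'E'
from h import *
o=bot.get_obs()
im=snap('wrist','w21.png');snap('side','s21.png');snap('top','t21.png')
im=im[:,:,::-1].copy()
C=cal('wrist',o)
g=np.array([.452,-.322,.15]);h=-.366;ux=np.array([np.cos(h),np.sin(h),0]);uy=np.array([-np.sin(h),np.cos(h),0]);uz=np.array([0,0,1])
for a in (-75,65):
  for b in (-9,9):
    p=proj(C,g+ux*a/1e3+uy*b/1e3+uz*.01)[0]; cv2.circle(im,tuple(int(v) for v in p),2,(0,0,255),-1)
for q in (g+ux*.135,g+ux*.135-uz*.118):
    p=proj(C,q)[0]; cv2.circle(im,tuple(int(v) for v in p),2,(255,0,255),-1)
cv2.imwrite('pics/w21o.png',im)
E
python3 zm.py s21.png 310 220 460 330 5 zs21.png;python3 zm.py t21.png 230 70 450 210 3 zt21.png
```

```text
37.325 [ 0.4516 -0.3224  0.2709] [ 0.12  0.56 -1.28] [-0.    -0.055 -0.05 ] 0.0853 -0.36078043144786687
```

View pics/w21o.png

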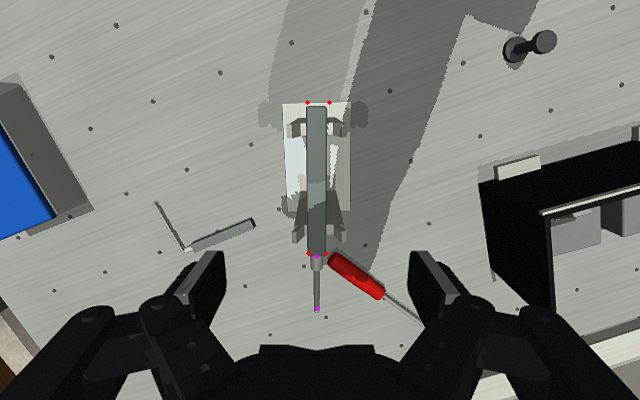

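View pics/zs21.png

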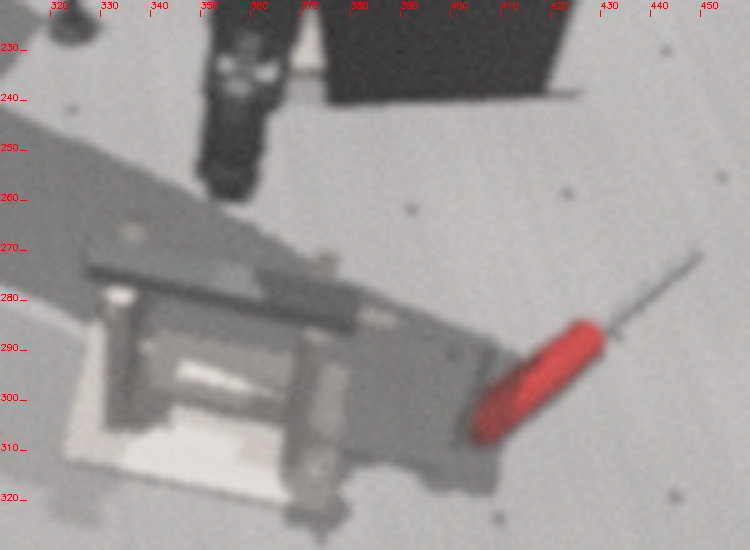

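View pics/zt21.png

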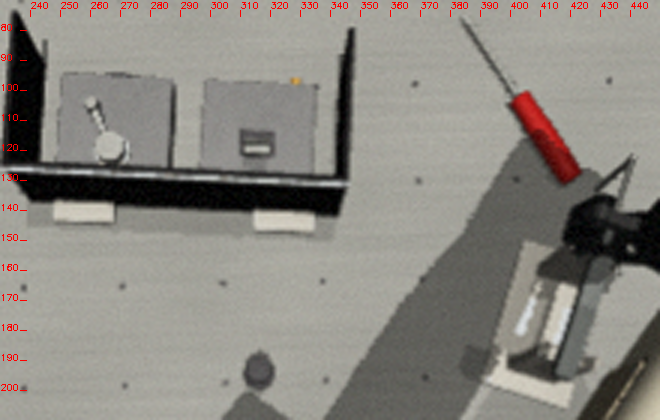

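The hook lies in both notches as at the start, the toggle is over, the lever is at rest, and the screwdriver and post are unmoved. Handing in.

```bash
python3 - <<'E'
from h import *
print(bot.job_done())
E
```

```text
the job is handed in; nothing more can be done
None
```

I did the whole job and handed it in at 37 s of the 72 s; no verdict was reported. I reached over the guard with the hook, pressed the cocking lever to its stop and let it spring back, pulled the toggle over, and laid the hook back in its stand.

- **Lever:** the torque rose sharply at the stop. I held there for more than 0.5 s at about 6.6 N, and the pictures showed the lever back at rest.
- **Toggle:** the camera images alone put it at about 0.84 ± 0.05 rad, too close to the 0.8 limit to be sure. I pulled a second time, slightly higher up, to about 4.5 N. The force rose steadily, with no sign of the toggle moving, so I took it to be on its stop already.
- **Hook:** during the first toggle pull it slipped slightly in the grip, by a few mm at the tip. The last wrist picture shows it released and lying where it started, within a few pixels.
- **Bystanders:** the last pictures show the screwdriver and post where they were. I did not check the jar again at the end, but the arm and hook passed well away from it.

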